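Press a bush home with the arbor press's star handle

TASK

Lay the lever link whose bronze bush still stands proud in the fixture under the arbor press: its bush eye down in the round cup, its shank level with the tail on the rest. Then wind the ram down with the star handle, spoke by spoke, and press the bush fully home until the handle goes firm, without forcing it any further, which would crush the bush; the press must do the pushing, not your hand. Finally wind the ram back up well clear of the bush, so that the link could be lifted out, and leave the rest of the bench alone.

Things in the scene. Friction and masses are not known exactly. Their poses are not given: they have to be found in the camera images.
- press: green bench arbor press, fixed, seen from the robot in side view with its star handle nearest. Origin on the bench plumb under the ram axis; x runs from its open front to its column, z up. Head: x -34 to +153 mm, y -28 to +28, z 165 to 245. On the anvil an aluminium fixture: a round cup, inner diameter 50 mm, outer 62, rim 9 mm above its floor; a 14 mm wide bar; a tail rest
- nest (a point): centre of the floor of the fixture's cup, plumb under the ram, 56 mm above the bench; axes as the press
- hub (a point): centre of the star handle's hub, where its four spokes cross: in the press's axes 28.5 mm in +x, 120 mm in -y, 205 mm up. The shaft runs along press y; the spokes turn in the press's x-z plane. Its axes are those of the press and do not turn
- capstan (a joint): turn of the star handle, rad, range -0.1 to 4.75. At 0 one of four spokes (90 deg apart) points straight up; as it grows, spokes at the front (press -x) go down and the ram goes down 16 mm per rad. Spokes: 12 mm rods from the hub (radius 21 mm) to 26 mm black balls, 118 mm from the axis. It stays where left; turning it free takes about 2 N at 85 mm from the axis going down, 4 N going up
- ram: the press's square steel ram, 25 x 25 mm, 200 mm long, vertical; origin at the centre of its lower face. The face is 142 mm above the bench at handle 0 and starts 129 to 142 mm above it. Moved only by the star handle
- link: aluminium lever link, 0.25 kg, lying flat, with the bush standing proud. Origin at the centre of the underside of the bush eye (46 mm diameter, 26 mm high); its shank runs along its -x to a tail eye (30 mm diameter, 26 mm high) 170 mm away. The shank is 16 mm wide and lies between 12 and 26 mm above the underside. z up
- link_grip (a point): place to grip the link: on the shank, 100 mm from the bush eye's axis, 19 mm above the underside; balance point is 60 mm from the eye's axis
- bush: bronze bush, 31 mm flange 4 mm thick, started in the link's eye, slides straight down 12 mm into a counterbore. Origin: flange underside, at first 34.5 to 37.5 mm above the link's underside, home 12 mm lower: castings differ, so feel for it. It moves under about 35 N at the ram (8 N at a spoke 85 mm out); once home the load climbs steeply: firm is 55 to 105 N (12 to 21 N at 85 mm), more crushes it
- bush_top (a point): centre of the top of the bush's flange; moves with the bush
- done_link: a finished link of the same kind with its bush already home, lying loose beside the other: leave it. Origin and axes as the link
- mallet: hammer lying on the bench, bystander, origin in its middle
- caliper: digital caliper lying on the bench, bystander
- oil: oil bottle, 60 mm diameter, 150 mm high, standing, bystander
- drift: brass drift, 22 x 120 mm round bar lying, bystander
- tail_rest (a point): centre of the top of the fixture's tail rest (60 mm wide), 170 mm in front of the cup, level with the cup's floor, with two 10 mm high guide pins of 8 mm diameter, 25 mm to either side (press y)
Mind the look-alikes: they are no part of the job. What is shaped like the link but blue or purple is not meant.

How it is judged:
By the outcome, as a careful person would: the job done as asked, in the order asked, and still so for the second after the job is handed in, with the robot touching nothing.
It also fails if it takes over 72 s, if anything falls off the work surface, if the arm or the gripper's body presses on something with over 40 N, if the wrist force passes 120 N, or if a joint passes its speed limit or range.

ROBOT

A 7-joint arm with a two-finger parallel gripper is mounted at the origin on the work surface. World frame = base frame: x ahead of the robot, y to its left, z up, the work surface at z = 0. Lengths are in mm, angles in rad, forces in N, time in s.
With the tool pointing down it reaches from about 425 to 925 mm from the base axis. Payload 6.8 kg.
Tool frame: the origin (TCP) lies midway between the tips of the shut fingers; the grasp point (between the pads) lies behind it (robot.grip_depth is the z of the grasp point in the tool frame, in mm); z points along the fingers, y is the line along which they close (so a half turn about z gives the same grasp; the last joint's range is limited). The gripper opens to 88 mm and grips with 3 to 60 N. Pads are 20 mm wide; open, the fingers measure 115 mm over their backs; the gripper's body (75 mm by 178 mm) begins 61 mm behind the grasp point.
Start: joints at [1.165, 0.477, 0.022, 1.555, -0.011, 1.109, -0.083], TCP at [198.066, -645.304, 222.664] pointing down, gripper open.
Joint ranges: [-2.96, 2.96], [-0.34, 2.1], [-1.41, 1.46], [0.24, 2.44], [-1.37, 4.51], [0.17, 1.92], [-2.96, 2.96]. Speed limits (rad/s): [2.39, 2.39, 3.14, 3.14, 3.14, 3.14, 3.14].

INTERFACE

Orientations are given as a unit quaternion [w, x, y, z].
In Python, from rig import robot gives the robot as it stands.
- The arm moves only by the tool carry_out, never from a script. Its argument "series" is a list of rows, each a list of 6 numbers: the shift along the tool's x, y, z in m, then the turn, a rotation vector about the tool's x, y, z in degrees. In form: [[dx, dy, dz, wx, wy, wz], ...]. A call has 1 to 20 rows; each row shifts and turns the commanded pose from where the row before left it, along the tool's axes as they then stand; what a row does not reach is not made up. A row lasts 1/12 s, in which the tool goes at most 41.7 mm and 7.16 degrees, less where a joint would pass 70% of its speed; a pose out of reach is approached as far as the arm can. A call is refused whole if a number of a shift passes 0.0417 or a number of a turn 7.16, either way. A call with a gripper value outside its range is refused whole. "claw" is the finger opening in m, from 0 to 0.0878, set as the call begins (left out, the last holds). The fingers move at their own pace and stop on an object; "force" is the grip in N (left out, the last holds). Time passes only in rows, so rows that do not move let the fingers close. It gives the time, the measured TCP pose, the force, the opening and the grip force at its end, in the units of the state.
- robot.get_state(): the state, without advancing time (a new reading comes with each control period).
- robot.get_image(name): name is "side" or "top" or "wrist"; returns a dict with "img" (400x640x3 uint8, red, green, blue), "depth" (400x640 float32, mm along the optical axis (not along the pixel's ray), 0 where there is no reading), "K" (3x3 intrinsics, pixels), "R" (3x3) and "t" (3): a world point X has camera coordinates R X + t. Camera axes: x right, y down, z forward; pixel columns grow to the right and rows downward; lengths in mm; the calibration is good to about 2 mm. A picture is of the moment at which its call begins.
- robot.sign_off(): hands the job in; it is judged then, once.
Trained networks look in a picture, given as the dict that the camera call returned (one of the last four; its "shot" number tells which), for a name from the list of things; names that differ only in an ending like _2 or _b are one class to them, and where a whole thing is asked for, a point or a joint stands for the part that bears it (a point fixed in the world has none). Each returns a list of dicts, best first, with "p" (0 to 1); they miss things now and then, are a little off and sometimes report something else, mostly with a low value. They report only what shows in the picture. A call takes as long as a camera call. They do not tell look-alikes from the thing itself.
- robot.look_for(picture, name): "uv" ([column, row] in pixels, amid what is visible of it).
- robot.trace(picture, name): "region" (400x640 bool, what is visible of it) and "uv" ([column, row] in pixels, amid what is visible of it).
- robot.pinpoint(picture, name): "uv" ([column, row] in pixels: a listed point, or the origin of a listed thing).
The state is a dict: "t": time; "joint_pos": joint angles; "qd": joint speeds; "effort": joint torques, N m; "eef_pos": TCP position; "tcp_rot": TCP orientation; "contact_force": force on the tool from outside, world axes, zero at the start; "wrist_torque": the same for the moment, N m; "width": finger opening in mm; "gripper_force": force on a finger pad.
Only numpy, scipy, OpenCV 4.12 (cv2) and the standard library are available. Lean on these libraries where they do the work, as an engineer would, in place of code of your own. Each camera call takes 0.05 s, during which the arm holds its last target. There are 200 camera calls.

## Working session

There is one attempt and no reset: what is moved stays moved. The work goes in short steps, Python scripts to look and compute and a tool call to move; the robot and the scene stay as the last step left them, time stands still between calls to the robot, and variables do not carry over. Pictures are saved under pics/ and viewed, at most 10 in all, crops included, and the job is handed in when it is done.

Besides the shell and the picture viewer there is one more tool, called after "Emit:" as name(argument=value, ...), one argument or row to a line, values as JSON. carry_out: Moves the arm, as the interface text tells. Its arguments: {"type":"object","properties":{"series":{"type":"array"},"claw":{"type":"number"},"force":{"type":"number"}},"required":["series"]}

```bash
mkdir -p pics; ls; cat > h.py <<'E'
import numpy as np, cv2
from rig import robot
from scipy.spatial.transform import Rotation as Ro
def ray(P,uv):
    K,R,t=np.array(P['K']),np.array(P['R']),np.array(P['t'])
    d=R.T@np.linalg.solve(K,[uv[0],uv[1],1.]); return -R.T@t,d
def at(P,uv,z):
    c,d=ray(P,uv); return c+d*(z-c[2])/d[2]
def dp(P,uv):
    u,v=int(round(uv[0])),int(round(uv[1])); w=P['depth'][v-2:v+3,u-2:u+3]; w=w[w>0]
    c,d=ray(P,uv); return c+d*np.median(w) if len(w) else None
def tri(obs):
    A=np.zeros((3,3));b=np.zeros(3)
    for P,uv in obs:
        c,d=ray(P,uv);d=d/np.linalg.norm(d);M=np.eye(3)-np.outer(d,d);A+=M;b+=M@c
    return np.linalg.solve(A,b)
def proj(P,X):
    q=np.array(P['K'])@(np.array(P['R'])@X+np.array(P['t']));return q[:2]/q[2]
def st():
    s=robot.get_state();print({k:np.round(s[k],3).tolist() for k in ('t','joint_pos','eef_pos','tcp_rot','contact_force','width','gripper_force')});return s
E
cat > a.py <<'E'
from h import *
np.set_printoptions(precision=1,suppress=True)
st(); print(robot.grip_depth)
for n in('side','top'):
    P=robot.get_image(n); cv2.imwrite(f'pics/{n}0.png',P['img'][:,:,::-1])
    for k in('press','nest','hub','capstan','ram','link','link_grip','bush','bush_top','done_link','tail_rest','oil','mallet','drift','caliper'):
        for r in robot.pinpoint(P,k)[:3]:
            print(n,k,round(r['p'],2),np.array(r['uv']),dp(P,r['uv']))
E
python3 a.py
```

```text
pics
{'t': 0.0, 'joint_pos': [1.165, 0.478, 0.022, 1.556, -0.012, 1.109, -0.083], 'eef_pos': [197.907, -644.735, 221.716], 'tcp_rot': [-0.001, 0.989, 0.148, -0.0], 'contact_force': [0.173, 0.342, -0.36], 'width': 87.95, 'gripper_force': 0.0}
-18.700000000000003
side press 0.52 [276.  223.8] [ 498.9 -222.6  220.5]
side nest 0.89 [302.8 266.6] [ 609.7 -194.7   55.6]
side hub 0.95 [276.7 220.1] [ 490.1 -214.   225. ]Traceback (most recent call last):
  File "a.py", line 7, in <module>
    for r in robot.pinpoint(P,k)[:3]:
             ~~~~~~~~~~~~~~^^^^^
ValueError: it knows: bush, bush_top, caliper, done_link, drift, hub, link, link_grip, mallet, nest, oil, press, ram, tail_rest
```

```bash
sed -i "s/'capstan',//" a.py; python3 a.py
```

```text
{'t': 0.2, 'joint_pos': [1.165, 0.478, 0.022, 1.556, -0.012, 1.109, -0.083], 'eef_pos': [197.932, -645.004, 222.083], 'tcp_rot': [-0.001, 0.989, 0.148, -0.0], 'contact_force': [-0.219, 0.628, 1.157], 'width': 87.883, 'gripper_force': 0.0}
-18.700000000000003
side press 0.6 [304.6 270.5] [ 627.3 -198.5   57.2]
side nest 0.81 [302.9 266.8] [ 610.4 -194.8   55.2]
side hub 0.68 [275.8 221.1] [ 490.6 -218.1  222.9]
side link 0.81 [378.6 219. ] [587.  180.1  18.6]
side link 0.73 [371.8 137.3] [198.9 458.    1.8]
side link 0.53 [327.3 177.6] [287.6 140.3  12.1]
side link_grip 0.75 [394.5 146.6] [318.8 491.9  20.4]
side link_grip 0.59 [383.5 196.6] [502.9 277.    3.8]
side link_grip 0.48 [344.4 160.8] [256.5 254.9  19. ]
side bush 0.44 [377.5 210.6] [563.4 191.2  40.4]
side bush 0.44 [371.7 130. ] [157.7 490.8  -1.7]
side bush 0.37 [330.3 171.5] [285.2 157.7  38.4]
side bush_top 0.6 [331.4 168.3] [244.3 193.1  -2.1]
side bush_top 0.49 [378.1 132.8] [216.  478.3  33. ]
side bush_top 0.44 [378.7 211.4] [567.6 194.3  37.2]
side done_link 0.65 [412.4 223.1] [680.6 275.8  21. ]
side tail_rest 0.8
[... 752 characters left out ...]
[238. 185.] [507.7 262.   26.8]
top link_grip 0.66 [237.5 261.5] [253.2 253.6  25.2]
top bush 0.58 [260.3 165.5] [573.1 187.7  41.1]
top bush 0.58 [265.5 247.4] [301.7 162.4  27.2]
top bush_top 0.45 [262.3 252. ] [286.5 170.8  41.7]
top bush_top 0.43 [162.8 274.3] [206.  494.4  39.4]
top bush_top 0.37 [261.9 166.8] [569.4 182.6  37.4]
top done_link 0.76 [230.9 139.1] [663.8 292.4  27.7]
top tail_rest 0.69 [324.7 156.9] [604.2 -26.4  54.3]
top tail_rest 0.31 [417.8 222. ] [ 398.  -340.5   21. ]
top oil 0.55 [461.1 193.6] [ 486.9 -462.3   96. ]
top mallet 0.93 [421.7 221.5] [ 399.8 -352.7   24.3]
top drift 0.5 [281.  136.3] [679.4 123.6  17.8]
top caliper 0.97 [296.6 211.9] [423.   63.6  11.4]
```

View pics/side0.png

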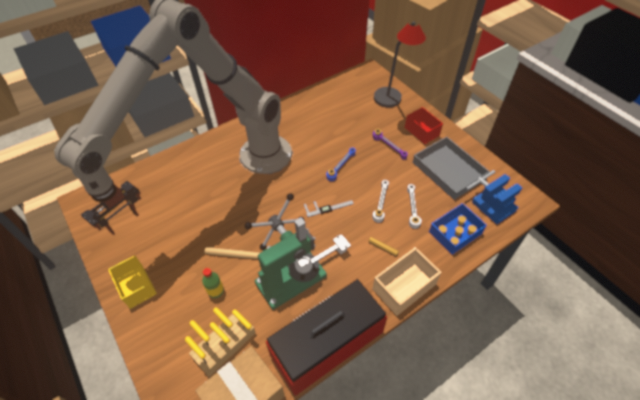

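View pics/top0.png

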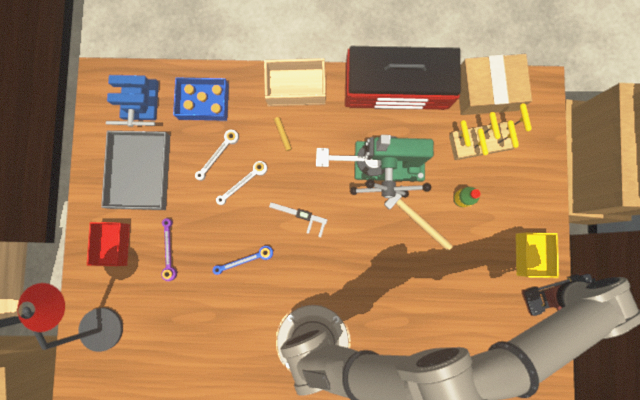

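```bash
cat > b.py <<'E'
from h import *
np.set_printoptions(precision=1,suppress=True)
S=robot.get_image('side');T=robot.get_image('top');W=robot.get_image('wrist')
print('wristcam in tool', Ro.from_quat(np.roll(robot.get_state()['tcp_rot'],-1)).as_matrix().T@(-W['R'].T@W['t']-robot.get_state()['eef_pos']))
for k in('nest','tail_rest','hub'):
    a=robot.pinpoint(S,k)[0];b=robot.pinpoint(T,k)[0];X=tri([(S,a['uv']),(T,b['uv'])])
    print(k,a['p'],b['p'],X, proj(S,X)-a['uv'],proj(T,X)-b['uv'])
for k in('link','bush_top','link_grip'):
    print(k,[(np.array(r['uv']),at(T,r['uv'],{'link':0,'bush_top':40,'link_grip':19}[k])) for r in robot.pinpoint(T,k)])
# zoom of press, both views
a=cv2.resize(S['img'][180:310,220:360,::-1],None,fx=4,fy=4,interpolation=2)
b=cv2.resize(T['img'][115:245,190:440,::-1],None,fx=3.2,fy=3.2,interpolation=2)
cv2.imwrite('pics/s1.png',a);cv2.imwrite('pics/t1.png',b)
E
python3 b.py
```

```text
wristcam in tool [  80.8   -0.4 -161.3]
nest 0.58 0.57 [ 589.2 -183.2   12.3] [ 0.5 -0. ] [0.5 0.3]
tail_rest 0.64 0.89 [603.6 -16.6  50.4] [-1.7  0.2] [-1.7 -1. ]
hub 0.61 0.58 [ 481.5 -207.8  198.2] [ 0.4 -0. ] [0.5 0.2]
link [(array([259.4, 170.6]), array([562.5, 195.4,   0. ])), (array([167.9, 276.5]), array([196.8, 489.5,   0. ])), (array([265.1, 254.6]), array([277.7, 165.9,   0. ]))]
bush_top [(array([168. , 273.2]), array([210. , 477.3,  40. ])), (array([261.4, 166.9]), array([568.6, 184. ,  40. ])), (array([260.5, 252.8]), array([283.7, 176.8,  40. ]))]
link_grip [(array([167.6, 240.2]), array([317.7, 491.3,  19. ])), (array([236.5, 187. ]), array([501.8, 268.2,  19. ])), (array([238.1, 262.9]), array([248.4, 252.5,  19. ])), (array([259.9, 164.6]), array([580., 192.,  19.]))]
```

View pics/s1.png

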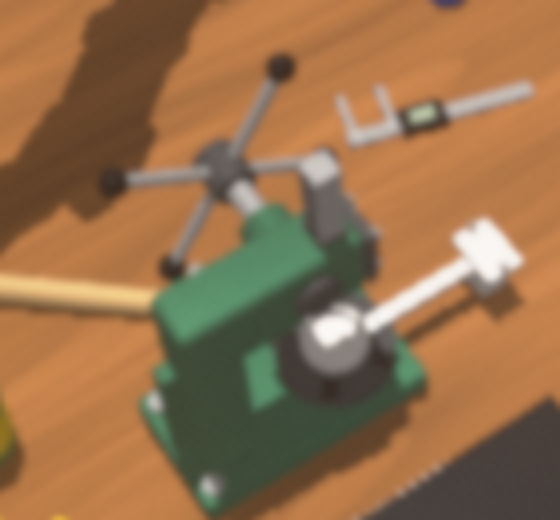

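```bash
cat > plan.py <<'E'
from h import *
def plan(wps, P=None, R=None):
    """wps: list of (xyz mm, tool-x angle deg, n rows, [R override]); prints rounded rows, tracking the rounding"""
    s=robot.get_state()
    P=np.array(s['eef_pos'],float) if P is None else np.array(P,float)
    R=Ro.from_quat(np.roll(s['tcp_rot'],-1)) if R is None else R
    out=[]
    for w in wps:
        X,a,n=w[:3]; X=np.array(X,float); c,s_=np.cos(np.radians(a)),np.sin(np.radians(a))
        G=w[3] if len(w)>3 else Ro.from_matrix(np.array([[c,s_,0],[s_,-c,0],[0,0,-1]]))
        P0=P.copy();rv=(R.inv()*G).as_rotvec();R0=R
        for i in range(1,n+1):
            Rt=R0*Ro.from_rotvec(rv*i/n);Pt=P0+(X-P0)*i/n
            d=np.round(R.inv().apply(Pt-P)/1000,4);r=np.round(np.degrees((R.inv()*Rt).as_rotvec()),1)
            out.append([*d,*r]);P=P+R.apply(d*1000);R=R*Ro.from_rotvec(np.radians(r))
    for i in range(0,len(out),20):print('['+','.join('['+','.join(f'{v+0:g}' for v in r)+']' for r in out[i:i+20])+']')
    print(len(out),'max mm',max(np.linalg.norm(r[:3]) for r in out)*1e3,'end',P.round(1))
E
python3 -c "
from plan import *
plan([((345,-260,250),50,12),((430,0,250),90,8),((550,207,250),129,8)])"
```

```text
[[0.0211,-0.0271,-0.0023,0,0,-2.7],[0.0224,-0.0261,-0.0023,0,0,-2.8],[0.0236,-0.0249,-0.0022,0,0,-2.7],[0.0248,-0.0238,-0.0023,0,0,-2.8],[0.0259,-0.0226,-0.0023,0,0,-2.7],[0.027,-0.0213,-0.0023,0,0,-2.8],[0.0279,-0.02,-0.0023,0,0,-2.7],[0.0289,-0.0187,-0.0022,0,0,-2.8],[0.0297,-0.0172,-0.0023,0,0,-2.7],[0.0306,-0.0158,-0.0023,0,0,-2.7],[0.0312,-0.0143,-0.0023,0,0,-2.8],[0.0319,-0.0128,-0.0023,0,0,-2.7],[0.0317,-0.0128,0,0,0,-5],[0.0327,-0.0099,0,0,0,-5],[0.0335,-0.0071,0,0,0,-5],[0.0339,-0.0041,0,0,0,-5],[0.0342,-0.0012,0,0,0,-5],[0.0341,0.0018,0,0,0,-5],[0.0339,0.0048,0,0,0,-5],[0.0333,0.0077,0,0,0,-5]]
[[0.0259,0.015,0,0,0,-4.9],[0.0245,0.0171,0,0,0,-4.9],[0.0229,0.0192,0,0,0,-4.8],[0.0213,0.021,0,0,0,-4.9],[0.0194,0.0228,0,0,0,-4.9],[0.0174,0.0243,0,0,0,-4.9],[0.0152,0.0258,0,0,0,-4.9],[0.013,0.0269,0,0,0,-4.8]]
28 max mm 34.51506917275409 end [550. 207. 250.]
```

Emit:
carry_out(
  series=[
    [0.021, -0.027, -0.002, 0, 0, -2.7],
    [0.022, -0.026, -0.002, 0, 0, -2.8],
    [0.024, -0.025, -0.002, 0, 0, -2.7],
    [0.025, -0.024, -0.002, 0, 0, -2.8],
    [0.026, -0.023, -0.002, 0, 0, -2.7],
    [0.027, -0.021, -0.002, 0, 0, -2.8],
    [0.028, -0.02, -0.002, 0, 0, -2.7],
    [0.029, -0.019, -0.002, 0, 0, -2.8],
    [0.03, -0.017, -0.002, 0, 0, -2.7],
    [0.031, -0.016, -0.002, 0, 0, -2.7],
    [0.031, -0.014, -0.002, 0, 0, -2.8],
    [0.032, -0.013, -0.002, 0, 0, -2.7],
    [0.032, -0.013, 0, 0, 0, -5],
    [0.033, -0.01, 0, 0, 0, -5],
    [0.033, -0.007, 0, 0, 0, -5],
    [0.034, -0.004, 0, 0, 0, -5],
    [0.034, -0.001, 0, 0, 0, -5],
    [0.034, 0.002, 0, 0, 0, -5],
    [0.034, 0.005, 0, 0, 0, -5],
    [0.033, 0.008, 0, 0, 0, -5],
  ],
  claw=0.05,
  force=40,
)

```text
t: 3.97
eef_pos: [431.7, 2.2, 247.1]
tcp_rot: [0.001, 0.706, 0.708, 0.0]
contact_force: [0.1, 0.1, 0.1]
width: 49.9
gripper_force: 0.0
```

Emit:
carry_out(
  series=[
    [0.026, 0.015, 0, 0, 0, -4.9],
    [0.024, 0.017, 0, 0, 0, -4.9],
    [0.023, 0.019, 0, 0, 0, -4.8],
    [0.021, 0.021, 0, 0, 0, -4.9],
    [0.019, 0.023, 0, 0, 0, -4.9],
    [0.017, 0.024, 0, 0, 0, -4.9],
    [0.015, 0.026, 0, 0, 0, -4.9],
    [0.013, 0.027, 0, 0, 0, -4.8],
    [0, 0, 0, 0, 0, 0],
    [0, 0, 0, 0, 0, 0],
  ],
)

```text
t: 4.8
eef_pos: [551.7, 207.5, 246.3]
tcp_rot: [-0.001, 0.43, 0.903, 0.0]
contact_force: [-0.1, -0.7, -0.4]
width: 49.8
gripper_force: 0.0
```

```bash
cat > c.py <<'E'
from h import *
np.set_printoptions(precision=1,suppress=True)
st();W=robot.get_image('wrist');cv2.imwrite('pics/w1.png',W['img'][:,:,::-1])
for k,z in(('link',0),('bush_top',40),('link_grip',19),('done_link',0)):
    for r in robot.pinpoint(W,k):print(k,round(r['p'],2),np.array(r['uv']),at(W,r['uv'],z),dp(W,r['uv']))
# shank axis from depth: points in 18<z<32 
d=W['depth'];v,u=np.nonzero(d>0);c,D=ray(W,(0,0))
Q=np.linalg.solve(W['K'],np.stack([u,v,np.ones(len(u))]))*d[v,u];X=(W['R'].T@(Q-np.array(W['t'])[:,None])).T
np.save('pc.npy',X)
i=robot.trace(W,'link')
for r in i[:2]:
    m=r['region'][v,u];Y=X[m];print('mask',r['p'],np.array(r['uv']),Y.min(0),Y.max(0))
    s=Y[(Y[:,2]>20)&(Y[:,2]<33)][:,:2];c,(w,l),a=cv2.minAreaRect(s.astype(np.float32));print('rect',c,w,l,a)
    top=Y[Y[:,2]>34];print('top',len(top),np.median(top,0) if len(top) else '', np.percentile(Y[:,2],[5,25,50,75,95]))
E
python3 c.py
```

```text
{'t': 4.8, 'joint_pos': [0.127, 0.419, -0.776, 1.699, 0.315, 1.154, -0.054], 'eef_pos': [551.73, 207.545, 246.276], 'tcp_rot': [-0.001, 0.43, 0.903, 0.0], 'contact_force': [-0.123, -0.75, -0.425], 'width': 49.841, 'gripper_force': 0.0}
link 0.93 [120.7  53.8] [286.7 165.6   0. ] [299.7 172.1  25. ]
link 0.87 [320.1 182.2] [564.7 192.9   0. ] [558.5 200.5  39.4]
bush_top 0.93 [94.7 47. ] [283.3 164.6  40. ] [283.3 164.6  40.1]
link_grip 0.92 [320.1 103.1] [502.  269.8  19. ] [502.  269.9  25.9]
done_link 0.64 [435.3 174.1] [674.  295.7   0. ] [662.4 294.1  27.3]
done_link 0.58 [324.  183.3] [569.6 195.    0. ] [562.9 202.4  39.7]
mask 0.86 [319.6 122.4] [438.1 163.9  -3. ] [597.1 339.   42. ]
rect (517.5296630859375, 256.83935546875) 44.70983123779297 206.25596618652344 39.04996109008789
top 497 [567.8 194.1  39.5] [12.7 24.5 25.4 26.3 39.8]
mask 0.81 [110.8  44.5] [243.7 135.6  -2. ] [308.3 219.5  42. ]
rect (279.7939453125, 178.62591552734375) 40.88159942626953 76.13578796386719 28.261571884155273
top 757 [285.3 164.2  39.3] [ 4.5 22.3 25.2 38.1 40.2]
```

View pics/w1.png

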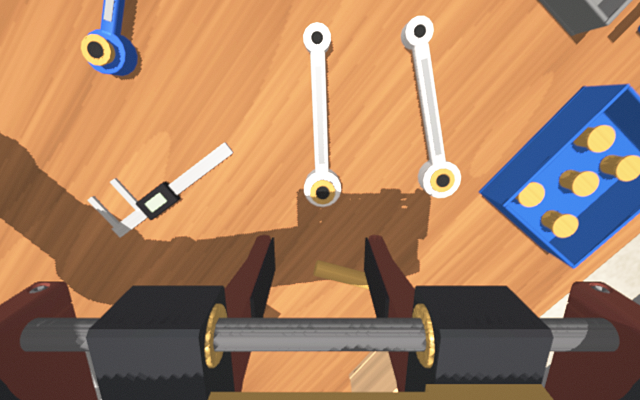

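```bash
python3 -c "
from plan import *
plan([((503,270,150),129.5,4),((503,270,4),129.5,7)])"
```

```text
[[0.0204,0.0008,0.0242,0,0,-0.2],[0.0204,0.0008,0.0242,0,0,-0.1],[0.0203,0.0008,0.0242,0,0,-0.2],[0.0204,0.001,0.0242,0,0.1,-0.2],[0,0,0.0209,0,0,0],[0,0,0.0208,0,0,0],[0,0,0.0209,0,0,0],[-0.0001,0,0.0208,0,0,0],[0,0,0.0209,0,0,0],[0,0,0.0208,0,0,0],[0,0,0.0209,0,0,0]]
11 max mm 31.667017541915754 end [503. 270.   4.]
```

Emit:
carry_out(
  series=[
    [0.0204, 0.0009, 0.0242, 0, 0, -0.2],
    [0.0204, 0.0009, 0.0242, 0, 0, -0.2],
    [0.0203, 0.0009, 0.0242, 0, 0, -0.2],
    [0.0204, 0.0009, 0.0242, 0, 0, -0.1],
    [0, 0, 0.025, 0, 0, 0],
    [0, 0, 0.025, 0, 0, 0],
    [0, 0, 0.025, 0, 0, 0],
    [0, 0, 0.025, 0, 0, 0],
    [0, 0, 0.022, 0, 0, 0],
    [0, 0, 0.015, 0, 0, 0],
    [0, 0, 0.009, 0, 0, 0],
    [0, 0, 0, 0, 0, 0],
    [0, 0, 0, 0, 0, 0],
  ],
)

```text
t: 6.18
eef_pos: [503.3, 271.5, 4.4]
tcp_rot: [0.0, 0.425, 0.905, 0.0]
contact_force: [-0.3, 0.0, 1.4]
width: 50.3
gripper_force: 0.0
```

Emit:
carry_out(
  series=[
    [0, 0, 0, 0, 0, 0],
    [0, 0, 0, 0, 0, 0],
    [0, 0, 0, 0, 0, 0],
    [0, 0, 0, 0, 0, 0],
    [0, 0, 0, 0, 0, 0],
    [0, 0, 0, 0, 0, 0],
  ],
  claw=0.0,
  force=45,
)

```text
t: 6.68
eef_pos: [502.5, 270.9, 4.1]
tcp_rot: [0.0, 0.425, 0.905, -0.001]
contact_force: [-0.5, -1.7, 2.3]
width: 16.1
gripper_force: 44.9
```

Emit:
carry_out(
  series=[
    [0, 0, -0.01, 0, 0, 0],
    [0, 0, -0.025, 0, 0, 0],
    [0, 0, -0.035, 0, 0, 0],
    [0, 0, -0.035, 0, 0, 0],
    [0, 0, -0.035, 0, 0, 0],
    [0, 0, -0.02, 0, 0, 0],
    [0, 0, 0, 0, 0, 0],
  ],
)

```text
t: 7.27
eef_pos: [505.0, 273.5, 168.9]
tcp_rot: [0.002, 0.425, 0.905, 0.003]
contact_force: [0.6, 1.2, -3.4]
width: 15.7
gripper_force: 44.9
```

```bash
python3 -c "
from plan import *
plan([((560,-60,300),90,12)])"
```

```text
[[-0.0243,-0.0141,-0.011,0,0,3.3],[-0.0251,-0.0127,-0.011,0.1,0,3.3],[-0.0258,-0.0113,-0.011,0,0,3.3],[-0.0264,-0.0097,-0.011,0.1,0,3.3],[-0.027,-0.0082,-0.011,0,0,3.3],[-0.0273,-0.0067,-0.0109,0,0,3.3],[-0.0277,-0.0051,-0.011,0.1,0,3.3],[-0.0279,-0.0035,-0.011,0,-0.1,3.3],[-0.0281,-0.0019,-0.0109,0,0,3.3],[-0.0282,-0.0002,-0.0109,0.1,0,3.4],[-0.0281,0.0013,-0.0109,0,0,3.3],[-0.028,0.0031,-0.0109,0.1,0,3.3]]
12 max mm 30.285970349321815 end [560. -60. 300.]
```

Emit:
carry_out(
  series=[
    [-0.0243, -0.0141, -0.011, 0, 0, 3.3],
    [-0.0251, -0.0127, -0.011, 0, 0, 3.3],
    [-0.0258, -0.0113, -0.011, 0, 0, 3.3],
    [-0.0264, -0.0097, -0.011, 0, 0, 3.3],
    [-0.027, -0.0082, -0.011, 0, 0, 3.3],
    [-0.0273, -0.0067, -0.011, 0, 0, 3.3],
    [-0.0277, -0.0051, -0.011, 0, 0, 3.3],
    [-0.0279, -0.0035, -0.011, 0, 0, 3.3],
    [-0.0281, -0.0019, -0.011, 0, 0, 3.3],
    [-0.0282, 0, -0.011, 0, 0, 3.3],
    [-0.0281, 0.0014, -0.011, 0, 0, 3.3],
    [-0.028, 0.003, -0.011, 0, 0, 3.2],
    [0, 0, 0, 0, 0, 0],
    [0, 0, 0, 0, 0, 0],
  ],
)

```text
t: 8.43
eef_pos: [558.4, -64.0, 294.5]
tcp_rot: [-0.001, 0.708, 0.707, -0.001]
contact_force: [-0.4, 0.5, -3.5]
width: 15.8
gripper_force: 44.9
```

```bash
cat > d.py <<'E'
from h import *
np.set_printoptions(precision=1,suppress=True)
s=st();W=robot.get_image('wrist');cv2.imwrite('pics/w2.png',W['img'][:,:,::-1])
for k in('nest','tail_rest','hub','link','bush_top','link_grip'):
    for r in robot.pinpoint(W,k):print(k,round(r['p'],2),np.array(r['uv']),at(W,r['uv'],56),dp(W,r['uv']))
d=W['depth'];v,u=np.nonzero(d>0)
Q=np.linalg.solve(W['K'],np.stack([u,v,np.ones(len(u))]))*d[v,u];X=(W['R'].T@(Q-np.array(W['t'])[:,None])).T
np.savez('pc.npz',X=X,u=u,v=v)
m=(X[:,2]>45)&(X[:,2]<75)&(abs(X[:,0]-605)<60)&(X[:,1]>-170)&(X[:,1]<30)
Y=X[m];print(len(Y))
for y in range(-170,30,10):
    q=Y[(Y[:,1]>=y)&(Y[:,1]<y+10)]
    if len(q):print(y,len(q),q[:,0].min(),q[:,0].max(),np.median(q[:,2]),q[:,2].max())
E
python3 d.py
```

```text
{'t': 8.433, 'joint_pos': [0.473, 0.283, -0.575, 1.709, 0.164, 1.199, -0.146], 'eef_pos': [558.425, -64.031, 294.524], 'tcp_rot': [-0.001, 0.708, 0.707, -0.001], 'contact_force': [-0.353, 0.5, -3.475], 'width': 15.76, 'gripper_force': 44.949}
nest 0.81 [349.7 255.1] [ 599.5 -185.9   56. ] [572.4 -52.4 318.5]
tail_rest 0.65 [355.4 129.4] [601.8 -16.   56. ] [601.8 -16.   55.3]
link 0.85 [319.9 386.1] [ 558.5 -416.7   56. ] [ 558.3 -135.4  315. ]
2910
-170 249 580.531943120708 655.4400410207846 50.36262216252928 65.35796493584499
-160 380 580.442756298523 650.6223865578737 49.50187865982137 66.17282532838878
-150 309 580.2676252044546 644.5127416448366 49.143289521743405 51.30247336424948
-140 218 580.1721290665367 633.3124654263881 48.968843511844454 51.68741983545289
-130 80 596.13527904211 609.7997044274875 49.06235585130315 51.21465297417185
-120 74 596.0768397948874 609.5088040661938 49.32285904395178 50.98897137544034
-110 83 596.8371284501699 610.3863108192717 49.17922512347804 50.883935652135285
-100 78 596.5782450938592 609.9044800112408 49.182526956779505 51.264103440434354
-90 79 596.3375442956496 609.7004727946428 49.10615769375682 51.303471518396016
-80 87 596.3113333635254 610.5722951005124 49.27119879997268 50.53902846754508
-70 84 597.0063981313649 610.1652901559586 49.14908364098778 51.069724767242924
-60 82 596.629658377452 609.8781186050525 48.98135840510065 50.72418569109832
-50 93 596.5160926619891 610.5980419122899 49.13372958620597 51.206475742790765
-40 194 595.9639006651993 633.3150767355334 54.83858019042454 57.59221797088315
-30 219 599.0226441454071 632.7479285467148 55.13504740320768 57.302724815163685
-20 236 598.6656315313019 633.1713176045147 55.26371542179629 65.9916052272354
-10 280 593.5938969545691 632.8669288044433 55.189387971244074 57.53164727578765
0 85 591.3601873020574 634.0501438893148 54.68621094838022 57.05231637122706
```

View pics/w2.png

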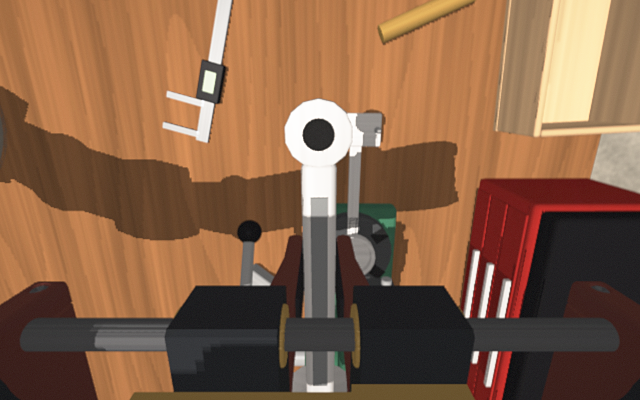

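```bash
cat > e.py <<'E'
from h import *
np.set_printoptions(precision=1,suppress=True)
X=np.load('pc.npz')['X']
from scipy.optimize import least_squares
# link
m=(X[:,2]>285)&(X[:,2]<335)&(abs(X[:,0]-558)<30)&(X[:,1]>-60)&(X[:,1]<60);Y=X[m]
for y in range(-60,50,10):
    q=Y[(Y[:,1]>=y)&(Y[:,1]<y+10)&(Y[:,2]>308)]
    if len(q):print(y,len(q),q[:,0].min(),q[:,0].max(),(q[:,0].min()+q[:,0].max())/2,np.median(q[:,2]))
q=Y[(Y[:,2]>308)];print('tail y max',np.sort(q[:,1])[-5:])
# cup rim
m=(X[:,2]>60)&(X[:,2]<70)&(abs(X[:,0]-605)<45)&(X[:,1]>-240)&(X[:,1]<-140);Y=X[m]
print('rim',len(Y),Y.min(0),Y.max(0))
f=lambda p:np.hypot(Y[:,0]-p[0],Y[:,1]-p[1])-28
r=least_squares(f,[603,-186],loss='soft_l1');print(r.x,np.std(r.fun))
# pins, rest
m=(X[:,2]>60)&(X[:,2]<70)&(abs(X[:,0]-605)<45)&(X[:,1]>-60)&(X[:,1]<10);print('pins',X[m].mean(0),len(X[m]),X[m].min(0),X[m].max(0))
m=(X[:,2]>52)&(X[:,2]<60)&(X[:,0]>612)&(X[:,0]<640)&(X[:,1]>-60)&(X[:,1]<20);print('rest',X[m].min(0),X[m].max(0))
# head front
m=(X[:,2]>150)&(X[:,2]<250)&(X[:,0]>560)&(X[:,1]<-60);print('head',X[m].min(0) if m.any() else 0,X[m].max(0) if m.any() else 0)
S=robot.get_image('side');T=robot.get_image('top')
for n,P in(('s',S),('t',T)):
  for k in('hub','link','bush_top'):
    for r in robot.pinpoint(P,k)[:3]: print(n,k,r['p'],np.array(r['uv']),dp(P,r['uv']))
b=cv2.resize(T['img'][115:215,300:440,::-1],None,fx=5,fy=5,interpolation=2)
a=cv2.resize(S['img'][180:300,220:360,::-1],None,fx=4.1,fy=4.1,interpolation=2)
cv2.imwrite('pics/t2.png',b);cv2.imwrite('pics/s2.png',a)
E
python3 e.py
```

```text
-60 1815 539.462968539994 576.6295470520618 558.0462577960279 317.35991275048
-50 628 549.9822279507518 565.573105149115 557.7776665499334 316.1128347249283
-40 662 549.8030297201933 565.4440680355925 557.623548877893 316.16771061505864
-30 731 549.8340099353874 565.7933471071138 557.8136785212506 316.14980292124
-20 765 549.9096114343434 565.6295990590469 557.7696052466952 315.91971770605915
-10 1117 543.5017366404187 571.2536232519218 557.3776799461702 316.33987306769
0 1597 543.0751946447429 572.285118930428 557.6801567875855 316.64244091011517
10 979 544.6824322798814 570.6608106684508 557.6716214741662 316.3893175432944
tail y max [18.6 18.6 18.6 18.6 18.6]
rim 246 [ 599.7 -211.    60.1] [ 633.4 -155.7   66.2]
[ 602.2 -185.5] 1.8050768848479397
pins [628.2 -16.6  63.5] 27 [624.8 -19.7  61.4] [631.9 -13.7  66. ]
rest [612.  -36.6  52.7] [633.3   2.2  59.9]
head [ 571.8 -333.5  150. ] [901.7 -93.5 243.3]
s hub 0.82 [274.4 221.9] [ 490.4 -223.6  222.5]
s hub 0.7 [325.1 198.6] [573.2 -69.7 326.1]
s link 0.88 [298.6 214.6] [ 572.3 -172.2  318.3]
s link 0.69 [330.8 176.5] [575.2 -49.1 425.1]
s link 0.53 [374.1 138.7] [215.2 458.2   5.8]
s bush_top 0.54 [383.5 130.8] [193.2 534.3  -3.1]
s bush_top 0.48 [300.3 210.4] [ 567.5 -162.1  327.8]
t hub 0.73 [385.7 188.8] [ 479.9 -205.2  224.9]
t link 0.73 [371.1 156.8] [ 483.8 -113.5  677.5]
t link 0.7 [267.3 249.9] [293.7 154.8  39.9]
t link 0.55 [168.1 275.4] [202.9 476.5  40.4]
t bush_top 0.6 [165.6 273.4] [209.2 484.6  41.9]
t bush_top 0.49 [282.1 135.3] [682.3 119.8  20.6]
t bush_top 0.45 [261.5 251. ] [289.6 173.7  40.1]
```

Emit:
carry_out(
  series=[
    [0.02, 0.015, 0, 0, 0, 0],
    [0.022, 0.015, 0, 0, 0, 0],
    [0.022, 0.0155, 0, 0, 0, 0],
    [0, 0, 0.02, 0, 0, 0],
    [0, 0, 0.034, 0, 0, 0],
    [0, 0, 0.034, 0, 0, 0],
    [0, 0, 0.034, 0, 0, 0],
    [0, 0, 0.034, 0, 0, 0],
    [0, 0, 0.034, 0, 0, 0],
    [0, 0, 0.02, 0, 0, 0],
    [0, 0, 0, 0, 0, 0],
    [0, 0, 0, 0, 0, 0],
  ],
)

```text
t: 10.18
eef_pos: [603.8, 2.4, 85.3]
tcp_rot: [-0.001, 0.706, 0.708, -0.001]
contact_force: [-0.1, 0.0, -3.2]
width: 15.7
gripper_force: 44.9
```

```bash
cat > f.py <<'E'
from h import *
import sys
np.set_printoptions(precision=1,suppress=True)
s=st();W=robot.get_image('wrist');cv2.imwrite(f'pics/{sys.argv[1]}.png',W['img'][:,:,::-1])
e=s['eef_pos'];d=W['depth'];v,u=np.nonzero(d>0)
Q=np.linalg.solve(W['K'],np.stack([u,v,np.ones(len(u))]))*d[v,u];X=(W['R'].T@(Q-np.array(W['t'])[:,None])).T
R=X[:,2]-e[2]
m=(abs(R-22)<3.5)&(abs(X[:,0]-e[0])<25)&(X[:,1]-e[1]>55)&(X[:,1]-e[1]<95);Y=X[m]
print('tail',Y.min(0),Y.max(0),'mid x',(Y[:,0].min()+Y[:,0].max())/2,'cy',Y[:,1].max()-15,np.median(Y[:,2]))
m=(abs(R-22)<3)&(abs(X[:,0]-e[0])<20)&(X[:,1]-e[1]>20)&(X[:,1]-e[1]<45);Y=X[m];print('shank',Y[:,0].min(),Y[:,0].max()) if len(Y) else 0
for a in(-1,1):
    m=(X[:,2]>60)&(X[:,2]<69)&(abs(X[:,0]-603-25*a)<8)&(X[:,1]>-45)&(X[:,1]<10)
    Y=X[m];print('pin',a,len(Y),Y.min(0) if len(Y) else '',Y.max(0) if len(Y) else '')
m=(X[:,2]>52)&(X[:,2]<59)&(abs(X[:,0]-603)<40)&(X[:,1]>-45)&(X[:,1]<10)
if m.any(): print('rest',X[m].min(0),X[m].max(0))
E
python3 f.py w3
```

```text
{'t': 10.183, 'joint_pos': [0.281, 0.576, -0.52, 1.814, 0.367, 0.851, -0.413], 'eef_pos': [603.814, 2.405, 85.322], 'tcp_rot': [-0.001, 0.706, 0.708, -0.001], 'contact_force': [-0.097, 0.04, -3.169], 'width': 15.723, 'gripper_force': 44.949}
tail [588.2  57.4 104.5] [617.4  85.  109.8] mid x 602.752821121871 cy 70.037665648697 107.27708783511669
shank 595.1523633690263 610.9053582469904
pin -1 44 [575.  -18.4  60.3] [579.9 -12.6  65.2]
pin 1 49 [627.5 -19.7  60.1] [632.3 -12.8  65.5]
rest [573.7 -27.3  52.1] [633.7   3.5  59. ]
```

Emit:
carry_out(
  series=[
    [-0.01, 0.0005, 0.002, 0, 0, 0],
    [-0.02, 0, 0.002, 0, 0, 0],
    [-0.02, 0, 0.001, 0, 0, 0],
    [-0.016, 0, 0, 0, 0, 0],
    [-0.012, 0, 0, 0, 0, 0],
    [-0.0083, 0, 0, 0, 0, 0],
    [0, 0, 0, 0, 0, 0],
    [0, 0, 0, 0, 0, 0],
  ],
)

```text
t: 10.9
eef_pos: [605.3, -83.9, 81.5]
tcp_rot: [0.0, 0.706, 0.708, 0.001]
contact_force: [-0.3, 0.1, -4.4]
width: 15.8
gripper_force: 44.9
```

```bash
python3 f.py w4
```

```text
{'t': 10.9, 'joint_pos': [0.413, 0.587, -0.509, 1.801, 0.368, 0.847, -0.269], 'eef_pos': [605.327, -83.86, 81.527], 'tcp_rot': [0.0, 0.706, 0.708, 0.001], 'contact_force': [-0.271, 0.065, -4.422], 'width': 15.773, 'gripper_force': 44.949}
tail [589.6 -28.8 100.6] [618.9  -1.2 105.9] mid x 604.2262482724909 cy -16.174919042334086 103.49180524894277
shank 596.5767634440606 612.3706079277314
pin -1 128 [574.6 -20.5  60.2] [582.4 -12.9  65.9]
pin 1 127 [624.8 -20.8  60. ] [632.2 -13.3  66.3]
rest [573.5 -37.3  52.3] [633.7   3.   59. ]
```

View pics/w4.png

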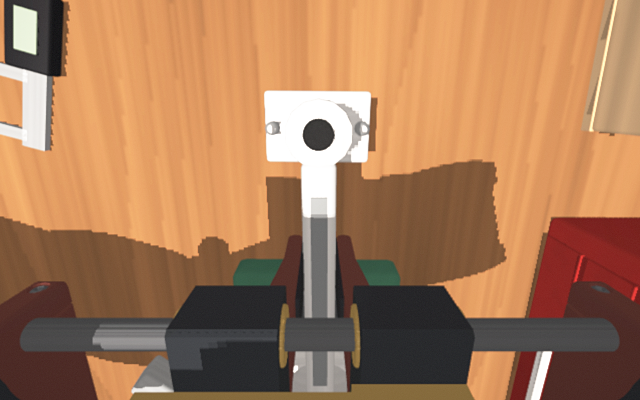

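Emit:
carry_out(
  series=[
    [-0.0008, -0.0008, 0.004, 0, 0, 0],
    [0, 0, 0.005, 0, 0, 0],
    [0, 0, 0.004, 0, 0, 0],
    [0, 0, 0.002, 0, 0, 0],
    [0, 0, 0.001, 0, 0, 0],
    [0, 0, 0, 0, 0, 0],
  ],
)

```text
t: 11.45
eef_pos: [604.7, -83.1, 65.3]
tcp_rot: [-0.0, 0.706, 0.709, 0.001]
contact_force: [-1.2, 4.6, 4.5]
width: 15.7
gripper_force: 45.0
```

Emit:
carry_out(
  series=[
    [0, 0, 0.0015, 0, 0, 0],
    [0, 0, 0.0008, 0, 0, 0],
    [0, 0, 0, 0, 0, 0],
  ],
)

```text
t: 11.7
eef_pos: [604.9, -83.1, 63.9]
tcp_rot: [0.0, 0.706, 0.709, 0.001]
contact_force: [-2.2, 5.5, 8.9]
width: 15.8
gripper_force: 45.0
```

Emit:
carry_out(
  series=[
    [0.001, -0.0006, 0, 0, 0, 0],
    [0, 0, 0, 0, 0, 0],
  ],
)

```text
t: 11.87
eef_pos: [604.9, -83.2, 64.0]
tcp_rot: [0.001, 0.706, 0.708, 0.001]
contact_force: [-1.6, 3.2, 8.5]
width: 15.6
gripper_force: 45.0
```

```bash
python3 f.py w5
```

```text
{'t': 11.867, 'joint_pos': [0.404, 0.608, -0.498, 1.813, 0.385, 0.814, -0.283], 'eef_pos': [604.907, -83.166, 63.985], 'tcp_rot': [0.001, 0.706, 0.708, 0.001], 'contact_force': [-1.597, 3.223, 8.492], 'width': 15.607, 'gripper_force': 45.001}
tail [589.9 -28.1  82.5] [618.   -1.7  84.6] mid x 603.9280824368564 cy -16.713152013911866 82.84242274739414
shank 596.9203268780502 611.5303680479602
pin -1 158 [575.  -20.7  60.4] [582.5 -13.1  66.2]
pin 1 155 [624.5 -21.   60.6] [632.1 -13.4  65.9]
rest [573.4 -37.3  52.3] [633.6   3.   59. ]
```

Emit:
carry_out(
  series=[
    [0, -0.001, 0, 0, 0, 0],
    [0, -0.001, 0, 0, 0, 0],
    [0, 0, 0, 0, 0, 0],
  ],
)

```text
t: 12.17
eef_pos: [601.3, -84.4, 62.3]
tcp_rot: [0.0, 0.706, 0.708, -0.0]
contact_force: [2.4, 1.2, -1.3]
width: 15.2
gripper_force: 45.0
```

```bash
cat >> f.py <<'E'
for y in range(-60,5,8):
    m=(abs(X[:,0]-e[0])<6)&(abs(X[:,1]-y)<4)&(abs(R-20)<7)
    n=(abs(X[:,0]-e[0])<25)&(abs(X[:,1]-y)<4)&(abs(R-20)<7)
    if m.any():print(y,m.sum(),np.median(X[m],0)[2],X[n][:,0].min(),X[n][:,0].max())
print('torque',np.round(s['wrist_torque'],2))
E
python3 f.py w6
```

```text
{'t': 12.167, 'joint_pos': [0.405, 0.607, -0.496, 1.82, 0.385, 0.811, -0.283], 'eef_pos': [601.284, -84.425, 62.301], 'tcp_rot': [0.0, 0.706, 0.708, -0.0], 'contact_force': [2.449, 1.172, -1.269], 'width': 15.217, 'gripper_force': 45.001}
tail [586.1 -29.4  80.8] [615.   -1.8  84.1] mid x 600.525529132816 cy -16.756662468935453 81.82109584609208
shank 592.9423451549229 608.2772372114998
pin -1 161 [574.7 -20.8  60.1] [582.5 -13.   66. ]
pin 1 166 [624.5 -21.1  60.1] [632.2 -13.2  66.1]
rest [573.4 -37.1  52. ] [633.7   2.9  58.7]
-60 408 83.30520135020829 592.8486508797571 608.3152691771879
-52 428 83.16295355486858 592.9630903914256 608.6892529035533
-44 446 82.5436331315511 592.6066880466894 608.5703487030065
-36 453 82.17020019198333 592.6263744997827 608.3976167030904
-28 478 81.87326400418453 587.8495295413277 612.5179600319141
-20 490 82.23324019667479 585.8760985306395 615.1229664557987
-12 515 81.97638512033443 585.8611622196213 614.9850772665899
-4 419 81.17920690584154 588.7598211858768 612.5166618823014
torque [ 0.4 -0.6  0.1]
```

Emit:
carry_out(
  series=[
    [0, 0.001, 0, 0, 0, 0],
    [0, 0.001, 0, 0, 0, 0],
    [0, 0, 0.001, 0, 0, 0],
    [0, 0, 0, 0, 0, 0],
  ],
)

```text
t: 12.55
eef_pos: [602.6, -84.5, 60.9]
tcp_rot: [-0.0, 0.706, 0.708, -0.001]
contact_force: [-2.3, -2.1, -0.7]
width: 15.4
gripper_force: 45.0
```

```bash
python3 f.py w7
```

```text
{'t': 12.55, 'joint_pos': [0.404, 0.612, -0.495, 1.816, 0.386, 0.813, -0.284], 'eef_pos': [602.631, -84.524, 60.909], 'tcp_rot': [-0.0, 0.706, 0.708, -0.001], 'contact_force': [-2.304, -2.062, -0.683], 'width': 15.406, 'gripper_force': 45.001}
tail [587.  -29.5  79.4] [615.9  -1.8  84.3] mid x 601.4291492856602 cy -16.84770157524608 81.45830687059455
shank 594.0152698673279 609.6239443529369
pin -1 160 [574.7 -20.7  60.2] [582.3 -12.9  66. ]
pin 1 164 [624.5 -21.   60.4] [632.2 -13.2  66.2]
rest [573.4 -37.   52.2] [633.7   3.1  58.9]
-60 410 82.2731959795949 594.2331356392648 609.6877836200912
-52 424 82.19251081570744 593.8826279091397 609.5484518463098
-44 445 81.83174836051072 593.9631833887319 609.3828510355053
-36 453 81.51791492666048 593.6635769247293 609.7402541299874
-28 480 81.41810028572415 589.4037019914591 613.3944287903904
-20 506 81.953652361025 586.8736834753535 615.8657241874118
-12 534 81.67597060305502 586.9967209599064 615.787984543329
-4 417 81.147358824952 589.9138292577084 613.4125943142502
torque [0.1 0.4 0.1]
```

Emit:
carry_out(
  series=[
    [0, 0, 0.0005, 0, 0, 0],
    [0, 0, 0.0005, 0, 0, 0],
    [0, 0, 0, 0, 0, 0],
  ],
)

```text
t: 12.85
eef_pos: [603.2, -84.2, 60.4]
tcp_rot: [-0.0, 0.706, 0.708, -0.0]
contact_force: [-1.5, -2.5, -0.2]
width: 15.5
gripper_force: 45.0
```

Emit:
carry_out(
  series=[
    [0, 0, 0, 0, 0, 0],
    [0, 0, 0, 0, 0, 0],
    [0, 0, 0, 0, 0, 0],
    [0, 0, 0, 0, 0, 0],
  ],
  claw=0.03,
)

```text
t: 13.18
eef_pos: [604.1, -83.2, 60.8]
tcp_rot: [0.0, 0.706, 0.708, 0.001]
contact_force: [0.2, -0.4, 0.5]
width: 30.0
gripper_force: 0.0
```

```bash
python3 f.py w8
```

```text
{'t': 13.183, 'joint_pos': [0.403, 0.612, -0.496, 1.815, 0.387, 0.81, -0.284], 'eef_pos': [604.084, -83.179, 60.84], 'tcp_rot': [0.0, 0.706, 0.708, 0.001], 'contact_force': [0.211, -0.359, 0.479], 'width': 29.989, 'gripper_force': 0.0}
tail [588.2 -28.2  79.4] [617.   -1.3  84.1] mid x 602.6342056301706 cy -16.327809291270256 81.38033336319845
shank 595.2300377906605 610.2720224443875
pin -1 167 [574.8 -20.8  60. ] [582.6 -13.   66.3]
pin 1 164 [624.7 -21.1  60.4] [632.2 -13.3  66.2]
rest [573.4 -37.3  52.2] [633.6   3.   59. ]
-60 401 81.66356444915245 595.0779247895963 610.629308317264
-52 422 81.69572426856413 594.6491095054217 610.5216816402102
-44 439 81.35977916761374 594.7946683943175 610.3062991640547
-36 454 81.189088629993 594.9121976430023 610.661230149911
-28 475 81.1436996267693 590.7958748500298 614.7837014936152
-20 491 81.69714996634977 588.2225838295685 616.8864374169383
-12 530 81.72433340755106 588.3899207405261 617.181234126783
-4 421 81.19631973948266 590.6461218855025 614.6846814233204
torque [-0.  -0.1  0. ]
```

Emit:
carry_out(
  series=[
    [0, 0, -0.01, 0, 0, 0],
    [0, 0, -0.02, 0, 0, 0],
    [0, 0, -0.04, 0, 0, 0],
    [0, 0, -0.04, 0, 0, 0],
    [0.01, 0, -0.04, 0, 0, 0],
    [0.02, 0, -0.04, 0, 0, 0],
    [0.03, 0, -0.04, 0, 0, 0],
    [0.03, 0, -0.04, 0, 0, 0],
    [0, 0, 0, 0, 0, 0],
    [0, 0, 0, 0, 0, 0],
  ],
)

```text
t: 14.07
eef_pos: [604.2, -2.4, 317.8]
tcp_rot: [0.002, 0.705, 0.709, 0.002]
contact_force: [-0.4, -0.8, 0.4]
width: 29.9
gripper_force: 0.0
```

```bash
cat > g.py <<'E'
from h import *
import sys
from scipy.optimize import minimize
np.set_printoptions(precision=2,suppress=True)
st()
V=[robot.get_image(n) for n in('side','top')]
H0=np.array([483.3,-215.3,205.])
def balls(H,th): return [H+118*np.array([0,np.sin(th+k*np.pi/2),np.cos(th+k*np.pi/2)]) for k in range(4)]
# front = +y; theta grows -> upright spoke tips to the front (+y)
G=[cv2.GaussianBlur(P['img'].astype(np.float32).mean(2),(5,5),0) for P in V]
def cost(p):
    c=0
    for P,g in zip(V,G):
        for B in balls(H0+np.r_[p[1:3],0],p[0]):
            u=proj(P,B);c+=cv2.getRectSubPix(g,(1,1),(float(u[0]),float(u[1])))[0,0]
    return c/8
t=np.arange(-.1,1.5,.02);c=[cost((a,0,0)) for a in t]
i=np.argsort(c)[:4];print('theta cand',t[i],np.array(c)[i])
r=minimize(cost,(t[i[0]],0,0),method='Nelder-Mead',options=dict(initial_simplex=[(t[i[0]],0,0),(t[i[0]]+.08,0,0),(t[i[0]],6,0),(t[i[0]],0,6)]));print(r.x,r.fun)
for B in balls(H0+np.r_[r.x[1:3],0],r.x[0]):print(B,[proj(P,B) for P in V])
S,T=V
if len(sys.argv)>1:
  a=S['img'][185:305,230:370].copy();b=T['img'][125:205,300:440].copy()
  I=cv2.resize(np.vstack([a,b])[:,:,::-1],None,fx=2.9,fy=2.9,interpolation=2);cv2.imwrite('pics/%s.png'%sys.argv[1],I)
E
python3 g.py p1
```

```text
{'t': 14.067, 'joint_pos': [0.371, 0.347, -0.615, 1.584, 0.207, 1.271, -0.269], 'eef_pos': [604.204, -2.445, 317.818], 'tcp_rot': [0.002, 0.705, 0.709, 0.002], 'contact_force': [-0.408, -0.827, 0.397], 'width': 29.863, 'gripper_force': 0.0}
theta cand [0.62 0.64 0.6  0.66] [93.26 93.38 94.53 95.34]
[ 0.6   3.15 -3.27] 91.20417785644531
[ 486.45 -151.72  302.24] [array([290.02, 197.32]), array([370.23, 182.46])]
[ 486.45 -121.32  138.16] [array([300.12, 220.91]), array([354.78, 189.68])]
[ 486.45 -285.41  107.76] [array([262.09, 247.49]), array([406.  , 192.05])]
[ 486.45 -315.81  271.84] [array([248., 226.]), array([427.33, 185.27])]
```

View pics/p1.png

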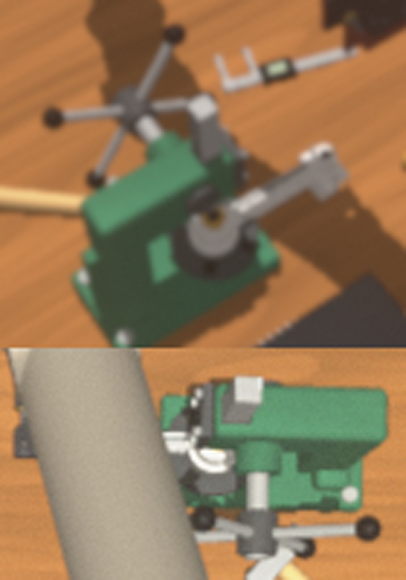

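```bash
cat > stroke.py <<'E'
from plan import *
HUB=np.array([484.5,-216.5,205.])
def pose(a,b,r=75,back=0,hub=HUB):
    a,b=np.radians(a),np.radians(b)
    z=-np.array([0,np.cos(b),np.sin(b)]);y=np.array([1.,0,0]);x=np.cross(y,z)
    G=hub+r*np.array([0,np.cos(a),np.sin(a)])
    return G+(18.7-back)*z, Ro.from_matrix(np.stack([x,y,z],1))
def wp(a,b,n,**k):
    p,R=pose(a,b,**k);return (p,0,n,R)
def arc(a0,a1,b0,b1,n,**k):
    return [wp(a0+(a1-a0)*i/n,b0+(b1-b0)*i/n,1,**k) for i in range(1,n+1)]
E
python3 -c "
from stroke import *
plan([((520,-120,390),90,7),wp(56,94,4,back=75)])
print(pose(56,94)[0])"
```

```text
[[-0.0163,-0.0119,-0.0108,0,0,0],[-0.0163,-0.0119,-0.0109,0,0,0],[-0.0162,-0.0118,-0.0108,0,0,0.1],[-0.0163,-0.0119,-0.0108,0,0,0],[-0.0164,-0.0118,-0.0108,0,0,0],[-0.0163,-0.0119,-0.0109,0,0,0],[-0.0163,-0.0118,-0.0108,0,0,0],[-0.0146,-0.0089,0.0167,0,1,0],[-0.0149,-0.0089,0.0164,0,1,0],[-0.0151,-0.0088,0.0162,0,1,0],[-0.0155,-0.0089,0.0159,0,1,0]]
11 max mm 23.922165453821275 end [ 484.5 -178.5  323.3]
[ 484.5        -173.25608618  248.5233702 ]
```

Emit:
carry_out(
  series=[
    [-0.0163, -0.0119, -0.0108, 0, 0, 0],
    [-0.0163, -0.0119, -0.0108, 0, 0, 0],
    [-0.0163, -0.0119, -0.0108, 0, 0, 0.1],
    [-0.0163, -0.0119, -0.0108, 0, 0, 0],
    [-0.0163, -0.0119, -0.0108, 0, 0, 0],
    [-0.0163, -0.0119, -0.0108, 0, 0, 0],
    [-0.0163, -0.0119, -0.0108, 0, 0, 0],
    [-0.015, -0.009, 0.0163, 0, 1, 0],
    [-0.015, -0.009, 0.0163, 0, 1, 0],
    [-0.015, -0.009, 0.0163, 0, 1, 0],
    [-0.015, -0.009, 0.0163, 0, 1, 0],
    [0, 0, 0, 0, 0, 0],
    [0, 0, 0, 0, 0, 0],
  ],
  claw=0.045,
)

```text
t: 15.25
eef_pos: [482.4, -179.4, 321.3]
tcp_rot: [-0.027, 0.708, 0.705, 0.024]
contact_force: [0.5, 0.5, -0.1]
width: 45.0
gripper_force: 0.0
```

```bash
cat > k.py <<'E'
from h import *
np.set_printoptions(precision=1,suppress=True)
s=st();W=robot.get_image('wrist');cv2.imwrite('pics/k1.png',W['img'][:,:,::-1])
for r in robot.pinpoint(W,'hub'):print(r['p'],np.array(r['uv']),dp(W,r['uv']))
d=W['depth'];v,u=np.nonzero(d>0)
Q=np.linalg.solve(W['K'],np.stack([u,v,np.ones(len(u))]))*d[v,u];X=(W['R'].T@(Q-np.array(W['t'])[:,None])).T
g=W['img'].mean(2)[v,u]
m=(abs(X[:,0]-485)<25)&(X[:,1]>-360)&(X[:,1]<-50)&(X[:,2]>60)&(X[:,2]<340);Y=X[m];print(len(Y))
n,l,stt,c=cv2.connectedComponentsWithStats((lambda z:(z.__setitem__((v[m],u[m]),1),z)[1])(np.zeros((400,640),np.uint8)))
for i in range(1,n):
    if stt[i,4]>60:
        q=X[m][l[v[m],u[m]]==i];print(stt[i],q.min(0),q.max(0),np.median(q,0))
E
python3 k.py
```

```text
{'t': 15.25, 'joint_pos': [0.735, 0.186, -0.522, 1.757, 0.025, 1.242, 0.207], 'eef_pos': [482.396, -179.435, 321.336], 'tcp_rot': [-0.027, 0.708, 0.705, 0.024], 'contact_force': [0.476, 0.54, -0.064], 'width': 45.008, 'gripper_force': 0.0}
0.74 [319.1 242.9] [ 481.3 -209.3  225. ]
0.36 [405.5 182.4] [ 591.4 -181.2   82.8]
6692
[ 296  120   56  198 5413] [ 460.4 -287.4  109.5] [ 510.  -104.2  317.2] [ 482.9 -195.   224.9]
[360 235  16  51 348] [ 504.3 -189.9  319.9] [ 510.  -167.6  340. ] [ 504.7 -170.9  331.6]
[304 351  32  41 930] [ 469.  -315.1  257.5] [ 494.  -288.7  282.5] [ 482.  -302.6  273. ]
```

View pics/k1.png

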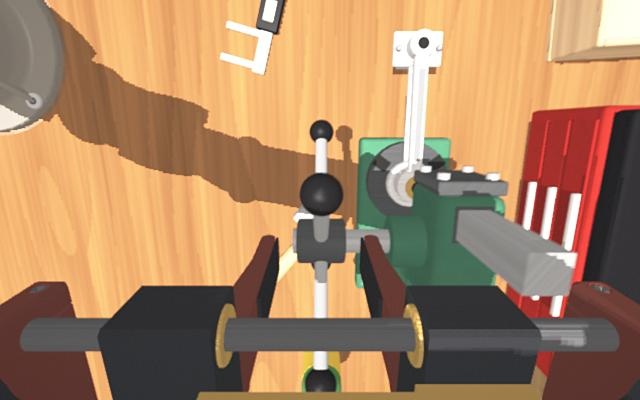

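```bash
cat >> k.py <<'E'
from scipy.optimize import least_squares
for th in(.6,):
  H=np.array([482.5,-215,205.])
  for k in(0,1):
    B=H+118*np.array([0,np.sin(th+k*np.pi/2),np.cos(th+k*np.pi/2)])
    for _ in range(3):
        q=X[(np.linalg.norm(X-B,axis=1)<17)&(g<70)]
        r=least_squares(lambda p:np.linalg.norm(q-p,axis=1)-13,B,loss='soft_l1');B=r.x
    print('ball',k,len(q),B,np.std(r.fun))
E
python3 k.py | grep ball
```

```text
ball 0 1293 [ 482.7 -149.4  302.4] 0.4375702944732742
ball 1 311 [ 483.  -116.3  138.7] 0.5323545578294485
```

```bash
sed -i 's/^HUB=.*/HUB=np.array([482.8,-214.7,204.5])/' stroke.py; python3 -c "
from stroke import *
plan([wp(56.4,94,4)])
p,R=pose(56.4,94)
plan(arc(56.4,-20,94,72,20),P=p,R=R)"
```

```text
[[-0.0001,-0.0006,0.019,0,0,0],[-0.0002,-0.0006,0.0189,0,0,0.1],[-0.0001,-0.0006,0.019,0,0,0],[-0.0002,-0.0006,0.019,0.1,0,0.1]]
4 max mm 19.01052340152685 end [ 482.8 -171.9  248.3]
[[0.0035,0,0.0032,0,-1.1,0],[0.0033,0,0.0033,0,-1.1,0],[0.0032,0,0.0036,0,-1.1,0],[0.003,0,0.0037,0,-1.1,0],[0.0029,0,0.0038,0,-1.1,0],[0.0026,0,0.004,0,-1.1,0],[0.0024,0,0.0041,0,-1.1,0],[0.0023,0,0.0043,0,-1.1,0],[0.002,0,0.0044,0,-1.1,0],[0.0019,0,0.0045,0,-1.1,0],[0.0016,0,0.0045,0,-1.1,0],[0.0014,0,0.0047,0,-1.1,0],[0.0012,0,0.0048,0,-1.1,0],[0.0009,0,0.0048,0,-1.1,0],[0.0007,0,0.0049,0,-1.1,0],[0.0005,0,0.0049,0,-1.1,0],[0.0003,0,0.005,0,-1.1,0],[0,0,0.005,0,-1.1,0],[-0.0003,0,0.0049,0,-1.1,0],[-0.0004,0,0.005,0,-1.1,0]]
20 max mm 5.015974481593781 end [ 482.8 -150.   161.1]
```

Emit:
carry_out(
  series=[
    [0, -0.0005, 0.019, 0, 0, 0],
    [0, -0.0005, 0.019, 0, 0, 0],
    [0, 0, 0.019, 0, 0, 0],
    [0, 0, 0.019, 0, 0, 0],
    [0, 0, 0, 0, 0, 0],
  ],
)

```text
t: 15.87
eef_pos: [481.9, -170.7, 245.0]
tcp_rot: [-0.027, 0.706, 0.708, 0.024]
contact_force: [0.1, -0.2, -0.7]
width: 44.5
gripper_force: 0.0
```

Emit:
carry_out(
  series=[
    [0, 0, 0, 0, 0, 0],
    [0, 0, 0, 0, 0, 0],
    [0, 0, 0, 0, 0, 0],
    [0, 0, 0, 0, 0, 0],
    [0, 0, 0, 0, 0, 0],
  ],
  claw=0.0,
  force=30,
)

```text
t: 16.28
eef_pos: [483.8, -172.5, 248.5]
tcp_rot: [-0.024, 0.706, 0.707, 0.025]
contact_force: [0.4, -0.1, 0.7]
width: 15.0
gripper_force: 0.0
```

Emit:
carry_out(
  series=[
    [0, 0, 0, 0, 0, 0],
    [0, 0, 0, 0, 0, 0],
    [0.0035, 0, 0.0032, 0, -1.1, 0],
    [0.0033, 0, 0.0033, 0, -1.1, 0],
    [0.0032, 0, 0.0036, 0, -1.1, 0],
    [0.003, 0, 0.0037, 0, -1.1, 0],
    [0.0029, 0, 0.0038, 0, -1.1, 0],
    [0.0026, 0, 0.004, 0, -1.1, 0],
    [0, 0, 0, 0, 0, 0],
  ],
)

```text
t: 17.03
eef_pos: [483.2, -152.5, 226.6]
tcp_rot: [0.017, 0.706, 0.708, -0.016]
contact_force: [-1.1, 2.6, 3.6]
width: 11.3
gripper_force: 30.0
```

```bash
cat > ang.py <<'E'
from stroke import *
def ang(hub=HUB):
    s=robot.get_state();R=Ro.from_quat(np.roll(s['tcp_rot'],-1)).as_matrix();z=R[:,2]
    G=np.array(s['eef_pos'])-18.7*z-hub;a=np.arctan2(G[2],G[1]);r=np.hypot(G[1],G[2]);F=np.array(s['contact_force'])
    tang=np.array([0,np.sin(a),-np.cos(a)])  # downwards/clockwise push direction
    print('t %.2f a %.1f r %.1f b %.1f dx %.1f  push %.1f (at85: %.1f) radial %.1f Fx %.1f w %.1f g %.1f'%(s['t'],np.degrees(a),r,np.degrees(np.arctan2(-z[2],-z[1])),G[0],-F@tang,-F@tang*r/85,F@[0,np.cos(a),np.sin(a)],F[0],s['width'],s['gripper_force']))
if __name__=='__main__':ang()
E
python3 ang.py
```

```text
t 17.03 a 32.9 r 75.1 b 87.3 dx 0.4  push 1.6 (at85: 1.4) radial 4.1 Fx -1.1 w 11.3 g 30.0
```

Gripping works and the handle turns. Continue the stroke.

Emit:
carry_out(
  series=[
    [0.0024, 0, 0.0041, 0, -1.1, 0],
    [0.0023, 0, 0.0043, 0, -1.1, 0],
    [0.002, 0, 0.0044, 0, -1.1, 0],
    [0.0019, 0, 0.0045, 0, -1.1, 0],
    [0.0016, 0, 0.0045, 0, -1.1, 0],
    [0.0014, 0, 0.0047, 0, -1.1, 0],
    [0.0012, 0, 0.0048, 0, -1.1, 0],
    [0.0009, 0, 0.0048, 0, -1.1, 0],
    [0.0007, 0, 0.0049, 0, -1.1, 0],
    [0.0005, 0, 0.0049, 0, -1.1, 0],
    [0.0003, 0, 0.005, 0, -1.1, 0],
    [0, 0, 0.005, 0, -1.1, 0],
    [-0.0003, 0, 0.0049, 0, -1.1, 0],
    [-0.0004, 0, 0.005, 0, -1.1, 0],
    [0, 0, 0, 0, 0, 0],
  ],
)

```text
t: 18.28
eef_pos: [483.2, -149.1, 159.5]
tcp_rot: [0.11, 0.697, 0.699, -0.11]
contact_force: [0.5, 2.6, -2.6]
width: 11.0
gripper_force: 30.0
```

```bash
python3 ang.py; python3 -c "
from stroke import *
# retreat along tool axis then to pre-grasp for next spoke
p,R=pose(-20,72)
plan([wp(-20,72,4,back=100), wp(40,90,4,back=130),wp(70,104,6,back=80)])
p,R=pose(70,104,back=80);plan([wp(70,104,4)],P=p,R=R)
p,R=pose(70,104);plan(arc(70,-20,104,72,24),P=p,R=R)"
```

```text
t 18.28 a -20.9 r 76.3 b 72.1 dx 0.4  push -1.5 (at85: -1.3) radial 3.4 Fx 0.5 w 11.0 g 30.0
[[-0.0003,-0.0001,-0.0253,0,0,0],[-0.0003,-0.0001,-0.0253,0,0,0.1],[-0.0003,-0.0001,-0.0253,0,-0.1,0],[-0.0003,-0.0001,-0.0253,0,0,0.1],[-0.0174,0,-0.0227,0,4.5,0],[-0.0156,0,-0.024,0,4.5,0],[-0.0137,0,-0.0251,0,4.5,0],[-0.0116,0,-0.0261,0,4.5,0],[-0.0078,0,0.0049,0,2.3,0],[-0.0079,0,0.0046,0,2.4,0],[-0.0082,0,0.0043,0,2.3,0],[-0.0083,0,0.004,0,2.4,0],[-0.0085,0,0.0036,0,2.3,0],[-0.0086,0.0001,0.0032,0,2.3,0]]
14 max mm 28.62446506050375 end [ 482.8 -203.9  334.5]
[[0,0,0.02,0,0,0],[0,0,0.02,0,0,0],[0,0,0.02,0,0,0],[0,0,0.02,0,0,0]]
4 max mm 20.0 end [ 482.8 -184.5  256.8]
[[0.0035,0,0.0029,0,-1.3,0],[0.0035,0,0.003,0,-1.4,0],[0.0032,0,0.0032,0,-1.3,0],[0.0032,0,0.0034,0,-1.3,0],[0.003,0,0.0035,0,-1.4,0],[0.0028,0,0.0036,0,-1.3,0],[0.0027,0,0.0038,0,-1.3,0],[0.0026,0,0.0039,0,-1.4,0],[0.0023,0,0.004,0,-1.3,0],[0.0022,0,0.0041,0,-1.3,0],[0.002,0,0.0043,0,-1.4,0],[0.0019,0,0.0043,0,-1.3,0],[0.0016,0,0.0045,0,-1.3,0],[0.0015,0,0.0045,0,-1.4,0],[0.0013,0,0.0046,0,-1.3,0],[0.001,0,0.0047,0,-1.3,0],[0.0009,0,0.0047,0,-1.4,0],[0.0007,0,0.0048,0,-1.3,0],[0.0004,0,0.0048,0,-1.3,0],[0.0003,0,0.0048,0,-1.4,0]]
[[0.0001,0,0.0049,0,-1.3,0],[-0.0002,0,0.0049,0,-1.3,0],[-0.0003,0,0.0049,0,-1.4,0],[-0.0006,0,0.0049,0,-1.3,0]]
24 max mm 4.9365980188789935 end [ 482.8 -150.   161.1]
```

Emit:
carry_out(
  series=[
    [0, 0, 0, 0, 0, 0],
    [0, 0, 0, 0, 0, 0],
    [0, 0, 0, 0, 0, 0],
    [0, 0, 0, 0, 0, 0],
    [0, 0, -0.025, 0, 0, 0],
    [0, 0, -0.025, 0, 0, 0],
    [0, 0, -0.025, 0, 0, 0],
    [0, 0, -0.025, 0, 0, 0],
    [-0.0174, 0, -0.0227, 0, 4.5, 0],
    [-0.0156, 0, -0.024, 0, 4.5, 0],
    [-0.0137, 0, -0.025, 0, 4.5, 0],
    [-0.0116, 0, -0.026, 0, 4.5, 0],
    [-0.008, 0, 0.005, 0, 2.3, 0],
    [-0.008, 0, 0.0045, 0, 2.3, 0],
    [-0.0082, 0, 0.0043, 0, 2.3, 0],
    [-0.0083, 0, 0.004, 0, 2.4, 0],
    [-0.0085, 0, 0.0036, 0, 2.3, 0],
    [-0.0086, 0, 0.0032, 0, 2.4, 0],
    [0, 0, 0, 0, 0, 0],
  ],
  claw=0.045,
)

```text
t: 19.87
eef_pos: [481.9, -208.6, 331.8]
tcp_rot: [-0.087, 0.704, 0.7, 0.086]
contact_force: [-0.1, -0.3, -1.0]
width: 45.3
gripper_force: 0.0
```

```bash
python3 ang.py; python3 g.py; python3 -c "
from stroke import *
plan([wp(70,104,4)])"
```

```text
t 19.87 a 89.4 r 145.5 b 104.1 dx -0.8  push 0.3 (at85: 0.5) radial -1.0 Fx -0.1 w 45.3 g 0.0
{'t': 19.867, 'joint_pos': [0.759, 0.241, -0.396, 1.679, -0.14, 1.333, 0.403], 'eef_pos': [481.945, -208.596, 331.835], 'tcp_rot': [-0.087, 0.704, 0.7, 0.086], 'contact_force': [-0.135, -0.278, -1.023], 'width': 45.279, 'gripper_force': 0.0}
theta cand [0.32 0.3  0.34 0.28] [68.64 68.8  69.04 69.19]
[0.31 3.22 0.13] 67.42552947998047
[ 486.52 -179.08  317.35] [array([282.66, 198.33]), array([380.85, 181.88])]
[ 486.52 -102.82  168.91] [array([304.  , 213.66]), array([349.45, 188.25])]
[ 486.52 -251.25   92.65] [array([270.76, 245.  ]), array([394.42, 192.36])]
[ 486.52 -327.51  241.09] [array([246.23, 232.9 ]), array([429.  , 186.77])]
[[0.0004,-0.0001,0.0198,0,0,0],[0.0004,0,0.0198,0,0,0],[0.0004,-0.0001,0.0198,0,0,0],[0.0004,0,0.0199,0,0,0]]
4 max mm 19.90401969452402 end [ 482.8 -184.5  256.8]
```

Emit:
carry_out(
  series=[
    [0.0005, 0, 0.02, 0, 0, 0],
    [0.0005, 0, 0.02, 0, 0, 0],
    [0.0005, 0, 0.02, 0, 0, 0],
    [0, 0, 0.0195, 0, 0, 0],
    [0, 0, 0, 0, 0, 0],
  ],
)

```text
t: 20.38
eef_pos: [481.8, -181.0, 254.5]
tcp_rot: [-0.088, 0.7, 0.703, 0.085]
contact_force: [-0.9, -0.6, -0.4]
width: 44.9
gripper_force: 0.0
```

Emit:
carry_out(
  series=[
    [0, 0, 0, 0, 0, 0],
    [0, 0, 0, 0, 0, 0],
    [0, 0, 0, 0, 0, 0],
    [0, 0, 0, 0, 0, 0],
    [0, 0, 0, 0, 0, 0],
    [0, 0, 0, 0, 0, 0],
    [0, 0, 0, 0, 0, 0],
  ],
  claw=0.0,
  force=40,
)

```text
t: 20.97
eef_pos: [482.9, -184.1, 256.7]
tcp_rot: [-0.087, 0.702, 0.702, 0.086]
contact_force: [-1.8, -1.1, 0.2]
width: 11.2
gripper_force: 48.2
```

Emit:
carry_out(
  series=[
    [0.0035, 0, 0.0029, 0, -1.3, 0],
    [0.0035, 0, 0.003, 0, -1.4, 0],
    [0.0032, 0, 0.0032, 0, -1.3, 0],
    [0.0032, 0, 0.0034, 0, -1.3, 0],
    [0.003, 0, 0.0035, 0, -1.4, 0],
    [0.0028, 0, 0.0036, 0, -1.3, 0],
    [0.0027, 0, 0.0038, 0, -1.3, 0],
    [0.0026, 0, 0.0039, 0, -1.4, 0],
    [0.0023, 0, 0.004, 0, -1.3, 0],
    [0.0022, 0, 0.0041, 0, -1.3, 0],
    [0.002, 0, 0.0043, 0, -1.4, 0],
    [0.0019, 0, 0.0043, 0, -1.3, 0],
    [0, 0, 0, 0, 0, 0],
  ],
)

```text
t: 22.05
eef_pos: [483.2, -144.5, 217.9]
tcp_rot: [0.013, 0.706, 0.708, -0.013]
contact_force: [-2.4, 5.4, 4.0]
width: 10.6
gripper_force: 40.1
```

```bash
python3 ang.py
```

```text
t 22.05 a 24.4 r 77.8 b 88.0 dx 0.4  push 1.4 (at85: 1.3) radial 6.6 Fx -2.4 w 10.6 g 40.1
```

Emit:
carry_out(
  series=[
    [0.0016, 0, 0.0045, 0, -1.3, 0],
    [0.0015, 0, 0.0045, 0, -1.4, 0],
    [0.0013, 0, 0.0046, 0, -1.3, 0],
    [0.001, 0, 0.0047, 0, -1.3, 0],
    [0, 0, 0, 0, 0, 0],
  ],
)

```text
t: 22.47
eef_pos: [483.3, -139.7, 198.9]
tcp_rot: [0.045, 0.704, 0.707, -0.045]
contact_force: [-2.6, 7.1, 2.2]
width: 10.8
gripper_force: 40.1
```

```bash
python3 ang.py
```

```text
t 22.47 a 9.5 r 78.4 b 82.7 dx 0.5  push 1.0 (at85: 0.9) radial 7.4 Fx -2.6 w 10.8 g 40.1
```

Emit:
carry_out(
  series=[
    [0.0009, 0, 0.0047, 0, -1.4, 0],
    [0.0007, 0, 0.0048, 0, -1.3, 0],
    [0.0004, 0, 0.0048, 0, -1.3, 0],
    [0.0003, 0, 0.0048, 0, -1.4, 0],
    [0, 0, 0, 0, 0, 0],
  ],
)

```text
t: 22.88
eef_pos: [483.3, -140.1, 180.0]
tcp_rot: [0.078, 0.701, 0.704, -0.078]
contact_force: [-4.9, 8.1, 5.9]
width: 10.9
gripper_force: 40.1
```

```bash
python3 ang.py
```

```text
t 22.88 a -4.6 r 78.9 b 77.4 dx 0.5  push 6.5 (at85: 6.0) radial 7.6 Fx -4.9 w 10.9 g 40.1
```

Emit:
carry_out(
  series=[
    [0.001, 0, 0.0045, 0, -1.3, 0],
    [0.0005, 0, 0.0045, 0, -1.3, 0],
    [0, 0, 0, 0, 0, 0],
  ],
)

```text
t: 23.13
eef_pos: [483.3, -141.5, 170.9]
tcp_rot: [0.094, 0.7, 0.702, -0.094]
contact_force: [-4.2, 6.2, 5.2]
width: 11.3
gripper_force: 40.1
```

```bash
python3 ang.py
```

```text
t 23.13 a -11.3 r 79.6 b 74.7 dx 0.5  push 6.3 (at85: 5.9) radial 5.1 Fx -4.2 w 11.3 g 40.1
```

Emit:
carry_out(
  series=[
    [0, 0, 0.003, 0, -0.8, 0],
    [0, 0, 0.003, 0, -0.8, 0],
    [0, 0, 0, 0, 0, 0],
  ],
)

```text
t: 23.38
eef_pos: [483.3, -143.0, 165.2]
tcp_rot: [0.104, 0.698, 0.701, -0.103]
contact_force: [-5.2, 8.8, 7.8]
width: 11.0
gripper_force: 40.0
```

```bash
python3 ang.py
```

```text
t 23.38 a -15.5 r 80.1 b 73.2 dx 0.5  push 9.9 (at85: 9.3) radial 6.4 Fx -5.2 w 11.0 g 40.0
```

Emit:
carry_out(
  series=[
    [0.0005, 0, 0.002, 0, -2, 0],
    [0.0005, 0, 0.002, 0, -2, 0],
    [0, 0, 0, 0, 0, 0],
  ],
)

```text
t: 23.63
eef_pos: [483.3, -145.8, 161.5]
tcp_rot: [0.13, 0.694, 0.696, -0.129]
contact_force: [-4.8, 0.5, 7.8]
width: 10.8
gripper_force: 40.1
```

```bash
python3 ang.py
```

```text
t 23.63 a -18.7 r 79.8 b 68.9 dx 0.5  push 7.6 (at85: 7.1) radial -2.0 Fx -4.8 w 10.8 g 40.1
```

Emit:
carry_out(
  series=[
    [0.0005, 0, 0.002, 0, -2, 0],
    [0, 0, 0, 0, 0, 0],
  ],
)

```text
t: 23.8
eef_pos: [483.3, -147.3, 159.7]
tcp_rot: [0.142, 0.693, 0.693, -0.142]
contact_force: [-2.6, -3.4, 7.4]
width: 11.2
gripper_force: 40.1
```

```bash
python3 ang.py
```

```text
t 23.80 a -20.2 r 79.7 b 66.8 dx 0.5  push 5.8 (at85: 5.4) radial -5.7 Fx -2.6 w 11.2 g 40.1
```

Emit:
carry_out(
  series=[
    [0.0005, 0, 0.002, 0, -0.5, 0],
    [0, 0, 0.002, 0, -0.5, 0],
    [0, 0, 0, 0, 0, 0],
  ],
)

```text
t: 24.05
eef_pos: [483.3, -148.6, 156.1]
tcp_rot: [0.148, 0.692, 0.691, -0.147]
contact_force: [-4.4, -2.9, 8.7]
width: 10.8
gripper_force: 40.0
```

```bash
python3 ang.py
```

```text
t 24.05 a -23.0 r 80.1 b 65.9 dx 0.5  push 6.9 (at85: 6.5) radial -6.0 Fx -4.4 w 10.8 g 40.0
```

Emit:
carry_out(
  series=[
    [0, 0, 0.0015, 0, -0.5, 0],
    [0, 0, 0, 0, 0, 0],
  ],
)

```text
t: 24.22
eef_pos: [483.3, -149.1, 154.9]
tcp_rot: [0.151, 0.691, 0.691, -0.15]
contact_force: [-4.3, -0.9, 10.9]
width: 10.9
gripper_force: 40.0
```

```bash
python3 ang.py
```

```text
t 24.22 a -24.0 r 80.3 b 65.4 dx 0.5  push 9.5 (at85: 9.0) radial -5.3 Fx -4.3 w 10.9 g 40.0
```

Emit:
carry_out(
  series=[
    [0, 0, 0.0015, 0, -0.3, 0],
    [0, 0, 0, 0, 0, 0],
  ],
)

```text
t: 24.38
eef_pos: [483.3, -149.4, 153.5]
tcp_rot: [0.152, 0.691, 0.69, -0.152]
contact_force: [-4.5, 0.0, 10.7]
width: 11.0
gripper_force: 40.0
```

Emit:
carry_out(
  series=[
    [0, 0, 0.001, 0, -0.3, 0],
    [0, 0, 0, 0, 0, 0],
  ],
)

```text
t: 24.55
eef_pos: [483.3, -149.9, 152.6]
tcp_rot: [0.154, 0.69, 0.69, -0.154]
contact_force: [-5.3, 0.5, 11.1]
width: 11.0
gripper_force: 40.0
```

Emit:
carry_out(
  series=[
    [0, 0, 0.001, 0, -0.3, 0],
    [0, 0, 0.001, 0, -0.3, 0],
    [0, 0, 0, 0, 0, 0],
  ],
)

```text
t: 24.8
eef_pos: [483.3, -150.6, 150.8]
tcp_rot: [0.158, 0.689, 0.689, -0.157]
contact_force: [-5.8, 0.7, 11.1]
width: 10.8
gripper_force: 40.0
```

Emit:
carry_out(
  series=[
    [0, 0, 0.001, 0, -0.3, 0],
    [0, 0, 0, 0, 0, 0],
  ],
)

```text
t: 24.97
eef_pos: [483.3, -150.9, 149.9]
tcp_rot: [0.16, 0.689, 0.689, -0.159]
contact_force: [-3.7, 1.1, 11.0]
width: 10.8
gripper_force: 40.0
```

```bash
python3 ang.py
```

```text
t 24.97 a -27.7 r 81.3 b 64.0 dx 0.5  push 10.2 (at85: 9.8) radial -4.1 Fx -3.7 w 10.8 g 40.0
```

Emit:
carry_out(
  series=[
    [0, 0, 0.001, 0, -0.3, 0],
    [0, 0, 0.001, 0, -0.3, 0],
    [0, 0, 0, 0, 0, 0],
  ],
)

```text
t: 25.22
eef_pos: [483.3, -151.7, 148.1]
tcp_rot: [0.163, 0.688, 0.688, -0.163]
contact_force: [-5.7, 0.3, 11.7]
width: 11.1
gripper_force: 40.0
```

Emit:
carry_out(
  series=[
    [0, 0, 0.001, 0, -0.5, 0],
    [0, 0, 0, 0, 0, 0],
  ],
)

```text
t: 25.38
eef_pos: [483.3, -152.3, 147.2]
tcp_rot: [0.166, 0.687, 0.687, -0.166]
contact_force: [-4.7, 1.6, 11.9]
width: 10.9
gripper_force: 40.0
```

Emit:
carry_out(
  series=[
    [0, 0, 0.001, 0, -0.5, 0],
    [0, 0, 0, 0, 0, 0],
  ],
)

```text
t: 25.55
eef_pos: [483.3, -152.8, 146.4]
tcp_rot: [0.169, 0.687, 0.686, -0.169]
contact_force: [-4.7, 0.2, 11.4]
width: 11.1
gripper_force: 40.0
```

```bash
python3 ang.py; python3 g.py p2
```

```text
t 25.55 a -30.5 r 81.9 b 62.3 dx 0.5  push 9.9 (at85: 9.6) radial -5.6 Fx -4.7 w 11.1 g 40.0
{'t': 25.55, 'joint_pos': [0.157, 0.342, -0.345, 2.091, 0.739, 0.969, -0.68], 'eef_pos': [483.331, -152.817, 146.381], 'tcp_rot': [0.169, 0.687, 0.686, -0.169], 'contact_force': [-4.711, 0.169, 11.416], 'width': 11.074, 'gripper_force': 40.028}
theta cand [0.4  0.42 0.38 0.44] [69.34 69.43 71.16 71.96]
[ 0.39  2.18 -1.94] 67.69367980957031
[ 485.48 -172.21  314.07] [array([284.35, 197.77]), array([378.18, 182.37])]
[ 485.48 -108.17  159.97] [array([302.71, 215.59]), array([351.01, 189.  ])]
[ 485.48 -262.27   95.93] [array([267.9 , 245.83]), array([398.05, 192.64])]
[ 485.48 -326.31  250.03] [array([246.  , 231.02]), array([429.29, 186.72])]
```

```bash
cat > th.py <<'E'
from h import *
from stroke import HUB
from scipy.optimize import least_squares
def theta(guess):
    W=robot.get_image('wrist');d=W['depth'];v,u=np.nonzero(d>0);g=W['img'].mean(2)[v,u]
    Q=np.linalg.solve(W['K'],np.stack([u,v,np.ones(len(u))]))*d[v,u];X=(W['R'].T@(Q-np.array(W['t'])[:,None])).T
    for k in range(4):
        t=guess+k*np.pi/2;B=HUB+118*np.array([0,np.sin(t),np.cos(t)]);q=[]
        for _ in range(4):
            q=X[(np.linalg.norm(X-B,axis=1)<18)&(g<75)]
            if len(q)<60:break
            r=least_squares(lambda p:np.linalg.norm(q-p,axis=1)-13,B,loss='soft_l1');B=r.x
        if len(q)>=60:
            D=B-HUB;a=np.arctan2(D[1],D[2]);print('ball',k,len(q),B.round(1),'r',round(np.hypot(D[1],D[2]),1),'theta mod',round((a-k*np.pi/2)%(np.pi/2),3),'rms',np.std(r.fun).round(2))
    return W
if __name__=='__main__':
    import sys;W=theta(float(sys.argv[1]));cv2.imwrite('pics/th.png',W['img'][:,:,::-1])
E
python3 th.py 0.42
```

```text
ball 1 2961 [ 483.  -104.6  162.3] r 118.0 theta mod 0.366 rms 0.45
```

View pics/th.png

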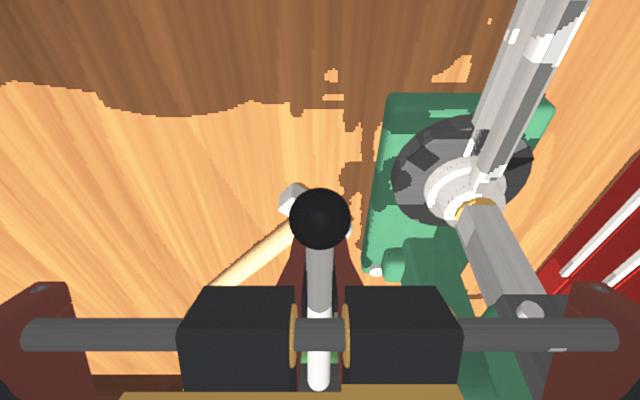

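Emit:
carry_out(
  series=[
    [0, 0, 0, 0, 0, 0],
    [0, 0, 0, 0, 0, 0],
    [0, 0, -0.005, 0, 0, 0],
    [0.001, 0, -0.006, 0, 0, 0],
    [0, 0, 0, 0, 0, 0],
  ],
  claw=0.02,
)

```text
t: 26.12
eef_pos: [484.2, -145.1, 155.0]
tcp_rot: [0.169, 0.686, 0.688, -0.167]
contact_force: [-0.3, 0.6, 0.3]
width: 20.1
gripper_force: 0.0
```

Emit:
carry_out(
  series=[
    [0, 0, 0, 0, 0, 0],
    [0, 0, 0, 0, 0, 0],
    [0, 0, 0, 0, 0, 0],
    [0, 0, 0, 0, 0, 0],
  ],
  claw=0.0,
  force=60,
)

```text
t: 26.45
eef_pos: [483.3, -146.0, 154.2]
tcp_rot: [0.168, 0.687, 0.687, -0.168]
contact_force: [-0.9, 1.9, 2.8]
width: 10.8
gripper_force: 60.0
```

```bash
python3 ang.py; python3 th.py .37
```

```text
t 26.45 a -23.5 r 84.4 b 62.5 dx 0.5  push 3.4 (at85: 3.3) radial 0.6 Fx -0.9 w 10.8 g 60.0
ball 1 2538 [ 483.  -104.5  162.5] r 117.9 theta mod 0.364 rms 0.45
```

Emit:
carry_out(
  series=[
    [0, 0, 0.001, 0, -0.3, 0],
    [0, 0, 0.001, 0, -0.3, 0],
    [0, 0, 0, 0, 0, 0],
  ],
)

```text
t: 26.75
eef_pos: [483.3, -146.9, 152.7]
tcp_rot: [0.172, 0.685, 0.686, -0.172]
contact_force: [-1.3, 2.7, 6.8]
width: 11.3
gripper_force: 60.0
```

Emit:
carry_out(
  series=[
    [0, 0, 0.001, 0, -0.3, 0],
    [0, 0, 0, 0, 0, 0],
  ],
)

```text
t: 26.92
eef_pos: [483.3, -147.3, 151.9]
tcp_rot: [0.174, 0.685, 0.686, -0.174]
contact_force: [-2.2, 3.3, 7.5]
width: 10.7
gripper_force: 60.0
```

```bash
python3 ang.py; python3 th.py .37
```

```text
t 26.92 a -25.4 r 84.4 b 61.6 dx 0.5  push 8.1 (at85: 8.1) radial -0.2 Fx -2.2 w 10.7 g 60.0
ball 1 2526 [ 483.  -105.9  159. ] r 118.0 theta mod 0.396 rms 0.44
```

Emit:
carry_out(
  series=[
    [0, 0, 0.001, 0, -0.3, 0],
    [0, 0, 0.001, 0, -0.3, 0],
    [0, 0, 0, 0, 0, 0],
  ],
)

```text
t: 27.22
eef_pos: [483.3, -148.3, 150.3]
tcp_rot: [0.178, 0.684, 0.685, -0.177]
contact_force: [-1.8, 3.7, 7.7]
width: 10.8
gripper_force: 60.0
```

Emit:
carry_out(
  series=[
    [0, 0, 0.001, 0, -0.3, 0],
    [0, 0, 0, 0, 0, 0],
  ],
)

```text
t: 27.38
eef_pos: [483.3, -148.8, 149.5]
tcp_rot: [0.179, 0.684, 0.684, -0.179]
contact_force: [-3.1, 3.7, 9.0]
width: 10.8
gripper_force: 60.0
```

```bash
python3 ang.py; python3 th.py .42
```

```text
t 27.38 a -27.3 r 84.5 b 60.6 dx 0.5  push 9.6 (at85: 9.6) radial -0.8 Fx -3.1 w 10.8 g 60.0
ball 1 2505 [ 483.  -107.4  155.5] r 118.0 theta mod 0.429 rms 0.43
```

Emit:
carry_out(
  series=[
    [0, 0, 0.001, 0, -0.5, 0],
    [0, 0, 0.001, 0, -0.5, 0],
    [0, 0, 0, 0, 0, 0],
  ],
)

```text
t: 27.68
eef_pos: [483.3, -150.0, 147.9]
tcp_rot: [0.186, 0.682, 0.683, -0.185]
contact_force: [-3.2, 3.4, 9.5]
width: 10.9
gripper_force: 60.0
```

Emit:
carry_out(
  series=[
    [0, 0, 0.001, 0, -0.5, 0],
    [0, 0, 0, 0, 0, 0],
  ],
)

```text
t: 27.85
eef_pos: [483.3, -150.5, 146.9]
tcp_rot: [0.189, 0.681, 0.682, -0.188]
contact_force: [-3.2, 3.7, 8.9]
width: 10.4
gripper_force: 60.0
```

```bash
python3 ang.py; python3 th.py .45
```

```text
t 27.85 a -29.4 r 84.7 b 59.1 dx 0.5  push 9.6 (at85: 9.6) radial -1.1 Fx -3.2 w 10.4 g 60.0
ball 1 2512 [ 483.  -109.1  151.8] r 118.0 theta mod 0.463 rms 0.44
```

Emit:
carry_out(
  series=[
    [0, 0, 0.001, 0, -0.4, 0],
    [0, 0, 0.001, 0, -0.4, 0],
    [0, 0, 0, 0, 0, 0],
  ],
)

```text
t: 28.15
eef_pos: [483.3, -151.7, 145.4]
tcp_rot: [0.193, 0.68, 0.68, -0.193]
contact_force: [-2.8, 3.5, 10.7]
width: 10.6
gripper_force: 60.0
```

Emit:
carry_out(
  series=[
    [0, 0, 0.001, 0, -0.4, 0],
    [0, 0, 0, 0, 0, 0],
  ],
)

```text
t: 28.32
eef_pos: [483.3, -152.2, 144.8]
tcp_rot: [0.196, 0.679, 0.68, -0.196]
contact_force: [-2.7, 4.6, 12.8]
width: 10.2
gripper_force: 60.0
```

Emit:
carry_out(
  series=[
    [0, 0, 0.001, 0, -0.4, 0],
    [0, 0, 0, 0, 0, 0],
  ],
)

```text
t: 28.48
eef_pos: [483.3, -152.7, 144.3]
tcp_rot: [0.198, 0.679, 0.679, -0.198]
contact_force: [-5.2, 5.0, 15.8]
width: 10.8
gripper_force: 60.0
```

```bash
python3 ang.py; python3 th.py .49
```

```text
t 28.48 a -31.7 r 84.7 b 57.4 dx 0.5  push 16.1 (at85: 16.0) radial -4.0 Fx -5.2 w 10.8 g 60.0
ball 1 2501 [ 483.  -111.2  147.8] r 118.0 theta mod 0.501 rms 0.45
```

```bash
python3 -c "
from stroke import *
plan(arc(-31.7,52,57.4,98,20,r=84.7,hub=HUB+[0.5,0,0]))"
```

```text
[[0.0003,0,-0.0061,0,2,0],[0.0001,0,-0.0062,0,2,0],[-0.0001,0,-0.0061,0,2,0],[-0.0003,0,-0.0061,0,2.1,0],[-0.0006,0,-0.0061,0,2,0],[-0.0008,0,-0.006,0,2,0],[-0.0011,0,-0.006,0,2.1,0],[-0.0012,0,-0.0059,0,2,0],[-0.0015,0,-0.0058,0,2,0],[-0.0017,0,-0.0057,0,2,0],[-0.0019,0,-0.0057,0,2.1,0],[-0.0021,0,-0.0055,0,2,0],[-0.0023,0,-0.0054,0,2,0],[-0.0026,0,-0.0054,0,2.1,0],[-0.0027,0,-0.0051,0,2,0],[-0.0029,0,-0.0051,0,2,0],[-0.0031,0,-0.0049,0,2.1,0],[-0.0033,0,-0.0048,0,2,0],[-0.0034,0,-0.0046,0,2,0],[-0.0037,0,-0.0045,0,2,0]]
20 max mm 6.200806399170998 end [ 483.3 -160.   252.7]
```

Emit:
carry_out(
  series=[
    [0.0003, 0, -0.006, 0, 2, 0],
    [0, 0, -0.006, 0, 2, 0],
    [0, 0, -0.006, 0, 2, 0],
    [-0.0003, 0, -0.006, 0, 2, 0],
    [-0.0006, 0, -0.006, 0, 2, 0],
    [-0.0008, 0, -0.006, 0, 2, 0],
    [-0.001, 0, -0.006, 0, 2, 0],
    [-0.0012, 0, -0.006, 0, 2, 0],
    [-0.0015, 0, -0.0058, 0, 2, 0],
    [-0.0017, 0, -0.0057, 0, 2, 0],
    [0, 0, 0, 0, 0, 0],
  ],
)

```text
t: 29.45
eef_pos: [483.3, -137.4, 199.1]
tcp_rot: [0.076, 0.704, 0.702, -0.076]
contact_force: [3.7, -3.7, -5.4]
width: 10.6
gripper_force: 60.1
```

```bash
python3 ang.py
```

```text
t 29.45 a 9.0 r 82.3 b 77.7 dx 0.5  push -4.7 (at85: -4.6) radial -4.5 Fx 3.7 w 10.6 g 60.1
```

Emit:
carry_out(
  series=[
    [-0.0019, 0, -0.0057, 0, 2, 0],
    [-0.0021, 0, -0.0055, 0, 2, 0],
    [-0.0023, 0, -0.0054, 0, 2, 0],
    [-0.0026, 0, -0.0054, 0, 2, 0],
    [-0.0027, 0, -0.0052, 0, 2, 0],
    [-0.0029, 0, -0.005, 0, 2, 0],
    [-0.0031, 0, -0.005, 0, 2, 0],
    [-0.0033, 0, -0.0048, 0, 2, 0],
    [-0.0034, 0, -0.0046, 0, 2, 0],
    [-0.0037, 0, -0.0045, 0, 2, 0],
    [0, 0, 0, 0, 0, 0],
  ],
)

```text
t: 30.37
eef_pos: [483.0, -160.7, 249.1]
tcp_rot: [-0.048, 0.706, 0.705, 0.047]
contact_force: [4.6, -1.3, -10.0]
width: 10.9
gripper_force: 60.0
```

```bash
python3 ang.py;python3 th.py 0.6; python3 g.py
```

```text
t 30.37 a 50.8 r 81.4 b 97.8 dx 0.2  push -5.3 (at85: -5.1) radial -8.5 Fx 4.6 w 10.9 g 60.0
ball 0 3471 [ 482.7 -138.9  294.1] r 117.3 theta mod 0.702 rms 2.04
ball 1 384 [ 482.2 -119.5  148.2] r 110.6 theta mod 0.534 rms 2.65
{'t': 30.417, 'joint_pos': [0.624, 0.236, -0.399, 1.862, -0.043, 1.095, 0.253], 'eef_pos': [483.031, -160.621, 248.978], 'tcp_rot': [-0.048, 0.706, 0.705, 0.046], 'contact_force': [5.837, -3.243, -11.652], 'width': 10.93, 'gripper_force': 60.003}
theta cand [0.7  0.68 0.66 0.72] [89.93 90.11 90.73 90.8 ]
[ 0.69 -2.36  1.44] 89.2837142944336
[ 480.94 -138.4   295.72] [array([292.63, 195.63]), array([365.15, 184.65])]
[ 480.94 -123.14  129.54] [array([299.  , 221.46]), array([355.13, 191.79])]
[ 480.94 -289.31  114.28] [array([260.15, 246.  ]), array([407.61, 193.57])]
[ 480.94 -304.57  280.46] [array([249.83, 221.72]), array([424.  , 186.72])]
```

```bash
python3 -c "
from stroke import *
import numpy as np
b98=pose(50.8,97.8,r=81.4,back=110)
R98=b98[1]
_,R75=pose(0,72)
plan([(b98[0],0,4,R98),(HUB+[0,150,190],0,6,R75),wp(-40,56,5,back=110),wp(-40,56,5)])
p,R=pose(-40,56);plan(arc(-40,36,56,86,18),P=p,R=R)"
```

```text
[[-0.0001,-0.0001,-0.0275,0,0.1,0],[-0.0001,-0.0001,-0.0276,0,0,0],[-0.0001,-0.0001,-0.0275,-0.1,0.1,0],[-0.0001,0,-0.0275,0,0,0],[0.0191,0,-0.0035,0,-4.3,0],[0.0189,0,-0.005,0,-4.3,0],[0.0184,0,-0.0064,0,-4.3,0],[0.0178,-0.0001,-0.0077,0,-4.3,0],[0.0173,0,-0.009,0,-4.3,0],[0.0165,0,-0.0103,0,-4.3,0],[0.0022,0,0.0335,0,-3.2,0],[0.004,0,0.0333,0,-3.2,0],[0.0059,0,0.033,0,-3.2,0],[0.0077,0,0.0326,0,-3.2,0],[0.0096,0,0.0322,0,-3.2,0],[0,0,0.022,0,0,0],[0,0,0.022,0,0,0],[0,0,0.022,0,0,0],[0.0001,0,0.022,0,0,0],[0,0,0.022,0,0,0]]
20 max mm 33.60059523282288 end [ 482.8 -167.7  140.8]
[[0.0009,0,-0.0055,0,1.7,0],[0.0007,0,-0.0056,0,1.6,0],[0.0004,0,-0.0055,0,1.7,0],[0.0002,0,-0.0055,0,1.7,0],[-0.0001,0,-0.0055,0,1.6,0],[-0.0003,0,-0.0055,0,1.7,0],[-0.0005,0,-0.0054,0,1.7,0],[-0.0008,0,-0.0054,0,1.6,0],[-0.0011,0,-0.0053,0,1.7,0],[-0.0012,0,-0.0052,0,1.7,0],[-0.0015,0,-0.0051,0,1.6,0],[-0.0017,0,-0.0051,0,1.7,0],[-0.002,0,-0.0049,0,1.7,0],[-0.0021,0,-0.0049,0,1.6,0],[-0.0024,0,-0.0047,0,1.7,0],[-0.0026,0,-0.0045,0,1.7,0],[-0.0028,0,-0.0044,0,1.6,0],[-0.003,0,-0.0043,0,1.7,0]]
18 max mm 5.643580423808984 end [ 482.8 -155.4  229.9]
```

Emit:
carry_out(
  series=[
    [0, 0, 0, 0, 0, 0],
    [0, 0, 0, 0, 0, 0],
    [0, 0, 0, 0, 0, 0],
    [0, 0, 0, 0, 0, 0],
    [0, 0, -0.0275, 0, 0, 0],
    [0, 0, -0.0275, 0, 0, 0],
    [0, 0, -0.0275, 0, 0, 0],
    [0, 0, -0.0275, 0, 0, 0],
    [0.019, 0, -0.0035, 0, -4.3, 0],
    [0.019, 0, -0.005, 0, -4.3, 0],
    [0.0184, 0, -0.0064, 0, -4.3, 0],
    [0.0178, 0, -0.0077, 0, -4.3, 0],
    [0.0173, 0, -0.009, 0, -4.3, 0],
    [0.0165, 0, -0.0103, 0, -4.3, 0],
    [0, 0, 0, 0, 0, 0],
  ],
  claw=0.04,
)

```text
t: 31.77
eef_pos: [483.5, -55.9, 397.5]
tcp_rot: [0.114, 0.694, 0.702, -0.111]
contact_force: [0.4, 0.3, 0.2]
width: 40.2
gripper_force: 0.0
```

```bash
python3 ang.py; python3 th.py 0.7; python3 -c "
from stroke import *
plan([wp(-40,56,5,back=110),wp(-40,56,5)])"
```

```text
t 31.77 a 52.0 r 267.4 b 71.7 dx 0.6  push -0.1 (at85: -0.4) radial 0.3 Fx 0.4 w 40.2 g 0.0
ball 0 523 [ 483.1 -137.9  293.6] r 117.7 theta mod 0.711 rms 0.48
ball 1 213 [ 483.3 -125.   127.1] r 118.5 theta mod 0.712 rms 0.63
[[0.0013,-0.0003,0.0343,0.1,-3.2,0.1],[0.0033,-0.0002,0.0342,0,-3.1,0.1],[0.0051,-0.0002,0.0339,0.1,-3.2,0.1],[0.0069,-0.0001,0.0336,0,-3.1,0.1],[0.0088,-0.0002,0.0332,0.1,-3.2,0.1],[0,0,0.022,0,0,0],[0,0,0.022,0,0,0],[0,0,0.022,0,0,0],[0,0,0.022,0,0,0],[0.0001,0,0.022,0,0,0]]
10 max mm 34.35942374371258 end [ 482.8 -167.7  140.7]
```

Emit:
carry_out(
  series=[
    [0.0013, 0, 0.0343, 0, -3.2, 0.1],
    [0.0033, 0, 0.0342, 0, -3.2, 0.1],
    [0.005, 0, 0.034, 0, -3.2, 0.1],
    [0.007, 0, 0.0336, 0, -3.1, 0.1],
    [0.009, 0, 0.033, 0, -3.2, 0],
    [0, 0, 0.022, 0, 0, 0],
    [0, 0, 0.022, 0, 0, 0],
    [0, 0, 0.022, 0, 0, 0],
    [0, 0, 0.022, 0, 0, 0],
    [0, 0, 0.022, 0, 0, 0],
    [0, 0, 0, 0, 0, 0],
  ],
)

```text
t: 32.73
eef_pos: [480.1, -176.2, 137.5]
tcp_rot: [0.206, 0.679, 0.673, -0.21]
contact_force: [0.1, 0.6, -0.1]
width: 40.3
gripper_force: 0.0
```

Emit:
carry_out(
  series=[
    [0, 0, 0, 0, 0, 0],
    [0, 0, 0, 0, 0, 0],
    [0, 0, 0, 0, 0, 0],
    [0, 0, 0, 0, 0, 0],
    [0, 0, 0, 0, 0, 0],
    [0, 0, 0, 0, 0, 0],
    [0, 0, 0, 0, 0, 0],
  ],
  claw=0.0,
  force=50,
)

```text
t: 33.32
eef_pos: [483.1, -172.1, 140.7]
tcp_rot: [0.208, 0.678, 0.674, -0.207]
contact_force: [-1.9, 1.5, 3.1]
width: 11.0
gripper_force: 50.0
```

```bash
python3 ang.py
```

```text
t 33.32 a -42.3 r 71.8 b 55.9 dx 0.3  push 3.3 (at85: 2.8) radial -1.0 Fx -1.9 w 11.0 g 50.0
```

Emit:
carry_out(
  series=[
    [0.0009, 0, -0.0055, 0, 1.7, 0],
    [0.0007, 0, -0.0055, 0, 1.7, 0],
    [0.0004, 0, -0.0055, 0, 1.7, 0],
    [0.0002, 0, -0.0055, 0, 1.7, 0],
    [0, 0, -0.0055, 0, 1.6, 0],
    [-0.0003, 0, -0.0055, 0, 1.7, 0],
    [-0.0005, 0, -0.0054, 0, 1.7, 0],
    [-0.0008, 0, -0.0054, 0, 1.6, 0],
    [-0.001, 0, -0.0053, 0, 1.7, 0],
    [-0.0012, 0, -0.0052, 0, 1.7, 0],
    [-0.0015, 0, -0.005, 0, 1.6, 0],
    [-0.0017, 0, -0.005, 0, 1.7, 0],
    [-0.002, 0, -0.005, 0, 1.7, 0],
    [-0.0021, 0, -0.005, 0, 1.6, 0],
    [-0.0024, 0, -0.0047, 0, 1.7, 0],
    [-0.0026, 0, -0.0045, 0, 1.7, 0],
    [-0.0028, 0, -0.0044, 0, 1.6, 0],
    [-0.003, 0, -0.0043, 0, 1.7, 0],
    [0, 0, 0, 0, 0, 0],
  ],
)

```text
t: 34.9
eef_pos: [483.1, -161.3, 228.4]
tcp_rot: [0.025, 0.71, 0.704, -0.023]
contact_force: [4.3, -2.7, -8.6]
width: 11.2
gripper_force: 50.0
```

Emit:
carry_out(
  series=[
    [0, 0, 0, 0, 0, 0],
    [0, 0, 0, 0, 0, 0],
    [0, 0, 0, 0, 0, 0],
    [0, 0, 0, 0, 0, 0],
    [0, 0, -0.0275, 0, 0, 0],
    [0, 0, -0.0275, 0, 0, 0],
    [0, 0, -0.0275, 0, 0, 0],
    [0, 0, -0.0275, 0, 0, 0],
    [0.019, 0, -0.0035, 0, -3, 0],
    [0.019, 0, -0.005, 0, -3, 0],
    [0.019, 0, -0.0064, 0, -3, 0],
    [0.018, 0, -0.0077, 0, -3, 0],
    [0, 0, 0, 0, 0, 0],
    [0, 0, 0, 0, 0, 0],
  ],
  claw=0.04,
)

```text
t: 36.07
eef_pos: [483.3, -71.9, 350.6]
tcp_rot: [0.1, 0.7, 0.7, -0.097]
contact_force: [0.6, -0.8, 0.4]
width: 39.7
gripper_force: 0.0
```

```bash
python3 ang.py; python3 th.py .95 ; python3 - <<'E'
from h import *
np.set_printoptions(precision=1,suppress=True)
W=robot.get_image('wrist');S=robot.get_image('side')
d=S['depth'];v,u=np.nonzero(d>0)
for P in(W,S):
    for k in('bush_top','link','ram'):
        for r in robot.pinpoint(P,k)[:2]:print(k,round(r['p'],2),np.array(r['uv']),dp(P,r['uv']))
a=cv2.resize(W['img'][:,:,::-1],(640,400));b=cv2.resize(S['img'][185:305,230:370,::-1],(233,200),interpolation=2)
I=np.zeros((600,640,3),np.uint8);I[:400]=a;I[400:,:233]=b;cv2.imwrite('pics/fin.png',I)
E
```

```text
t 36.07 a 48.0 r 221.0 b 74.0 dx 0.5  push 0.9 (at85: 2.4) radial -0.2 Fx 0.6 w 39.7 g 0.0
ball 0 621 [ 483.1 -117.6  271. ] r 117.7 theta mod 0.97 rms 0.46
ball 1 203 [ 483.1 -147.6  106.8] r 118.5 theta mod 0.969 rms 0.64
ball 3 457 [ 482.3 -281.7  301.3] r 117.7 theta mod 0.966 rms 0.59
bush_top 0.84 [403.  184.5] [ 604.2 -185.7   84.2]
bush_top 0.57 [316.9 284.2] [ 480.1 -228.3  232.6]
link 0.82 [397.1 172.7] [ 594.  -168.    81.1]
ram 0.9 [406.4 201. ] [ 580.7 -148.5  183.6]
ram 0.74 [410.4 118.8] [600.8 -89.4  81.3]
bush_top 0.55 [304.8 260.8] [ 607.2 -183.2   82.4]
bush_top 0.36 [380.8 134.9] [226.2 487.4  22.7]
link 0.8 [304.1 266.1] [ 621.4 -195.7   77.9]
link 0.63 [304.2 270.6] [ 628.6 -200.8   60.8]
```

View pics/fin.png

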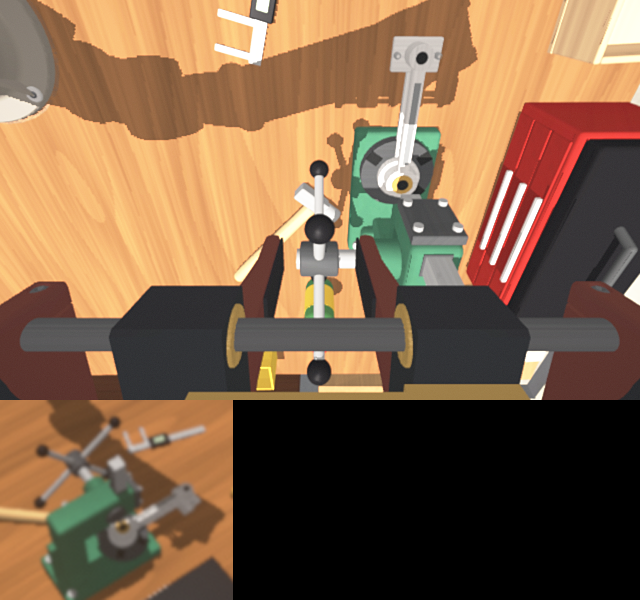

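```bash
python3 -c "
from rig import robot
print(robot.sign_off())"
```

```text
the job is handed in; nothing more can be done
None
```

Job handed in: the link lies level in the fixture, the bush was pressed until the handle went firm (about 16 N at 85 mm), and the ram is back up about 42 mm clear of it.

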